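# Load the sauce cups into the steam oven and start it

## Robot

A 6-joint arm with a two-finger parallel gripper is mounted at the origin on a cart in front of the work surface, level with it; the furniture and walls round the work are solid. World frame = base frame: x ahead of the robot, y to its left, z up, the work surface at z = 0. Lengths are in m, angles in rad, forces in N, time in s.
With the tool pointing down it reaches from about 0.325 to 1 m from the base axis. Payload 5.1 kg.
Tool frame: the origin (TCP) lies on the centre line of the jaws, within the pads' length; the fingertips stand 19 mm ahead of it and the grasp point (between the pads) is the TCP; z points along the fingers, y is the line along which they close (so a half turn about z gives the same grasp; the last joint's range is limited). The gripper opens to 85 mm and grips with 20 to 120 N. Pads are 22 mm wide; open, the fingers measure 114 mm over their backs; the gripper's body (76 mm by 85 mm) begins 54 mm behind the grasp point. The pads swing forward as they close: fully open they stand 13 mm farther back than shut.
Start: joints at [-1.242, 0.124, 1.65, -0, 1.367, -0.083], TCP at [0.26, -0.596, 0.25] pointing down, gripper open.
Joint ranges: [-2.61, 2.61], [-1.02, 2.33], [0.03, 2.71], [-1.35, 4.49], [0.32, 2.68], [-2.91, 2.91]. Speed limits (rad/s): [2.57, 2.57, 3.14, 3.14, 3.14, 3.14].

## Interface

Orientations are given as a 3x3 rotation matrix whose columns are the frame's x, y, z axes.
In Python, from station import manip gives the robot as it stands. The module is installed in compiled form; this text tells all that it offers.
- The arm moves only by the tool send_rows, never from a script. Its arguments are lists of equal length, an entry for each row: "linear": the shift along the tool's x, y, z in mm, a list of three; "turn": the turn, a rotation vector about the tool's x, y, z in rad, a list of three; "fingers": the finger opening in mm, from 0 to 85.4. A call has 1 to 20 rows; each row is the pose to reach, as a shift and turn from the pose commanded when the call began, along the tool's axes at that moment; what a row does not reach only later rows make up. A row lasts 1/12 s, in which the tool goes at most 41.7 mm and 7.16 degrees, less where a joint would pass 70% of its speed; a pose out of reach is approached as far as the arm can. A call with a gripper value outside its range is refused whole. The fingers move at their own pace and stop on an object; "squeeze" is the grip in N (left out, the last holds). Time passes only in rows, so rows that repeat a pose let the fingers close. It gives the time, the measured TCP pose, the force, the opening and the grip force at its end, in the units of the state.
- manip.sense(): the state, without advancing time (a new reading comes with each control period).
- manip.get_image(name): name is "scene" or "top" or "wrist"; returns a dict with "img" (420x560x3 uint8, red, green, blue), "fx", "fy", "cx", "cy" (pixels), "world_to_cam" (4x4, takes a point from world to camera coordinates). Camera axes: x right, y down, z forward; pixel columns grow to the right and rows downward; lengths in m; the calibration is good to about 2 mm. A picture is of the moment at which its call begins. There is no depth.
- manip.hand_in(): hands the job in; it is judged then, once.
The state is a dict: "t": time; "joint_pos": joint angles; "dq": joint speeds; "joint_torque": joint torques, N m; "tool_pos": TCP position; "ee_rot": TCP orientation; "force": force on the tool from outside, world axes, zero at the start; "wrist_torque": the same for the moment, N m; "width": opening from 0.0 (shut) to 1.0 (fully open); "grip_force": force on a finger pad.
Only numpy, scipy, OpenCV 4.12 (cv2) and the standard library are available. Lean on these libraries where they do the work, as an engineer would, in place of code of your own. Each camera call takes 0.05 s, during which the arm holds its last target. There are 200 camera calls.

## Task

Warm the sauce cups for service in the counter-top steam oven: pull its front door fully down, stand every sauce cup from the table upright on the pull-out wire rack, and, while the door is down, give the water pump on the roof a full press and let it spring back. Then, with the loaded rack pushed fully home, ease the door up until it is shut - don't let it slam - and press the start button; leave the other things on the bench where they are.

Things in the scene. Friction and masses are not known exactly. Their poses are not given: they have to be found in the camera images.
- oven_door (a joint): angle of the oven's front door about the hinge along its lower edge, rad: 0 = shut (leaning 20 degrees back from upright, away from the robot), 1.92 = fully down (level, at its stop). It may start ajar (up to 0.25). Stiff hinge: the door stays where it is left; moving it at the tab takes 3 to 8 N
- door_hinge (a point): middle of the door's hinge axis, 45 mm over the table. Axes: x into the oven, y to the left along the hinge, z up. The door is 246 mm wide, 150 mm from hinge to top edge, 20 mm thick. The steel oven is 256 mm wide, 215 mm deep behind this line, its roof 188 mm over the table, starting 51 mm behind this line; it is fixed to the table, turned up to 0.05 rad about z
- door_tab (a point): middle of the black tab handle in the door's plane beyond its top edge: a bar 24 mm wide (y), 16 mm thick, reaching 67 mm past the edge; this point is 45 mm past it, 195 mm up the door from the hinge, 10 mm outside the inner face, 30 mm left of the door's middle; 232 mm over the table when shut, 35 mm when down. Fingers closing along y hold it from above while it turns between them
- rack (a joint): how far the wire rack is drawn out towards the robot, m: 0 = home in the oven, 0.17 = fully out over the lowered door, at its stop. It stays where it is left; sliding it takes 1 to 3 N
- rack_grip (a point): middle of the upright steel grip plate at the middle of the rack's front rim: 22 mm wide (y), 5 mm thick (x), its top 40 mm over the rack's floor, this point 28 mm over it. With the rack home it is 27 mm behind the hinge line, 24 mm short of the roof's edge above it, so a hand leaning back 25 to 35 degrees reaches it best. The rack's front face, to push on, lies 5 mm nearer the robot
- rack_floor (a point): centre of the wire rack's floor, on the wires, 65 mm over the table, moving with the rack; axes as door_hinge. Inside its 20 mm high rim it is 157 mm (x) by 220 mm (y): room for four cups, two by two, at x = -38, +38 mm and y = -52, +52 mm from this point. With the rack out it lies 65 mm in front of the hinge, clear of the roof
- pump (a joint): how far the water pump's sprung head is pressed, m: 0 = up, 0.012 = fully down (about 7 N; it springs back when let go). The dose runs into an inlet behind the door, so the door must be down
- pump_top (a point): centre of the top face of the pump head: a grey disc 33 mm across with a spout towards the robot, on the white bottle neck sunk in the right front corner of the oven's roof; 252 mm over the table when up. Moves with the head; pressed straight down. A wall shelf hangs 744 mm over the table above the oven, beyond world x = 0.70
- start (a joint): how far the start button is pressed, m: 0 = out, 0.006 = fully in (about 5 N; springs back)
- start_top (a point): centre of the top face of the round grey start button, 26 mm across, on a black pod at the roof's front edge between the pump and the tab; about 222 mm over the table; pressed straight down
- cup_a_mid (a point): small stainless sauce cup (ramekin) standing upright, 65 mm across the rim, 44 mm across the base, 37 mm high, about 60 g; this point is on its axis, half-way up (18.5 mm over its base), z along the axis, up. One of up to four alike, to the left and right of the oven's door; None if absent
- cup_b_mid (a point): small stainless sauce cup (ramekin) standing upright, 65 mm across the rim, 44 mm across the base, 37 mm high, about 60 g; this point is on its axis, half-way up (18.5 mm over its base), z along the axis, up. One of up to four alike, to the left and right of the oven's door; None if absent
- cup_c_mid (a point): small stainless sauce cup (ramekin) standing upright, 65 mm across the rim, 44 mm across the base, 37 mm high, about 60 g; this point is on its axis, half-way up (18.5 mm over its base), z along the axis, up. One of up to four alike, to the left and right of the oven's door; None if absent
- cup_d_mid (a point): small stainless sauce cup (ramekin) standing upright, 65 mm across the rim, 44 mm across the base, 37 mm high, about 60 g; this point is on its axis, half-way up (18.5 mm over its base), z along the axis, up. One of up to four alike, to the left and right of the oven's door; None if absent
- timer: wind-up kitchen timer, 66 mm across, 53 mm high, on the table near the cups; origin under its middle. Not to be moved. To the right of the cups stands a stack of pans 110 mm high, its edge at world y = -0.31
- hex_key: black hex key lying flat, 32 x 114 x 7 mm, far left by the slicer; origin under its middle. Not to be moved. The slicer stands left of world y = 0.30: its base there is 90 mm high, its upper parts (y over 0.36) up to 390 mm
There are look-alikes about, which are no part of the job. Leave any yellow look-alike of the part that bears cup_b_mid alone.

How it is judged:
By the outcome, as a careful person would: the job done as asked, in the order asked, and still so for the second after the job is handed in, with the robot touching nothing.
Of cup_a, cup_b, cup_c, cup_d only 2 to 4 are there at a start; the rules pass over those that are not, and their reading is None.
At some moment in a run one of cup_a, cup_b may be knocked a few centimetres aside while the robot is not near it.
Once in a run the grip may slacken for a moment while it holds something.
It also fails if it takes over 210 s, if anything falls off the work surface, if the arm or the gripper's body presses on something with over 40 N, if the wrist force passes 120 N, or if a joint passes its speed limit or range.

## Working session

There is one attempt and no reset: what is moved stays moved. The work goes in short steps, Python scripts to look and compute and a tool call to move; the robot and the scene stay as the last step left them, time stands still between calls to the robot, and variables do not carry over. Pictures are saved under pics/ and viewed, at most 14 in all, crops included, and the job is handed in when it is done.

Besides the shell and the picture viewer there is one more tool, called after "Request:" by a JSON object that holds its "api" and its "payload", one argument or row to a line. send_rows: Moves the arm, as the interface text tells. Its arguments: {"type":"object","properties":{"linear":{"type":"array","items":{"type":"array","items":{"type":"number"}}},"turn":{"type":"array","items":{"type":"array","items":{"type":"number"}}},"fingers":{"type":"array","items":{"type":"number"}},"squeeze":{"type":"number"}},"required":["linear","turn","fingers"]}

```bash
mkdir -p pics; cat > h.py <<'E'
import numpy as np, cv2
from station import manip
def cam(n,save=None):
    d=manip.get_image(n)
    if save: cv2.imwrite(f'pics/{save}.png',cv2.cvtColor(d['img'],cv2.COLOR_RGB2BGR))
    return d
def ray(d,u,v):
    T=np.array(d['world_to_cam']);R=T[:3,:3];t=T[:3,3]
    return -R.T@t, R.T@np.array([(u-d['cx'])/d['fx'],(v-d['cy'])/d['fy'],1.])
def onz(d,u,v,z):
    o,r=ray(d,u,v); return o+r*(z-o[2])/r[2]
def proj(d,p):
    T=np.array(d['world_to_cam']);q=T[:3,:3]@np.array(p)+T[:3,3]
    return np.array([d['fx']*q[0]/q[2]+d['cx'],d['fy']*q[1]/q[2]+d['cy']])
def tri(d1,p1,d2,p2):
    o1,r1=ray(d1,*p1);o2,r2=ray(d2,*p2)
    s=np.linalg.lstsq(np.c_[r1,-r2],o2-o1,rcond=None)[0]
    a=o1+r1*s[0];b=o2+r2*s[1];return (a+b)/2,np.linalg.norm(a-b)
E
python3 - <<'E'
from h import *
import pickle
np.set_printoptions(precision=3,suppress=True)
D={n:cam(n,n+'0') for n in('scene','top','wrist')}
pickle.dump(D,open('d0.pkl','wb'))
s=manip.sense();print(s['tool_pos'],s['ee_rot'],s['t'])
for n,d in D.items():print(n,ray(d,d['cx'],d['cy']),d['fx'])
E
```

```text
[ 0.26  -0.595  0.249] [[ 0.916  0.4   -0.   ]
 [ 0.4   -0.916  0.002]
 [ 0.    -0.002 -1.   ]] 0.15
scene (array([-0.032,  0.722,  0.748]), array([ 0.542, -0.641, -0.544])) 385.24829161239967
top (array([0.463, 0.06 , 1.35 ]), array([ 0.066, -0.01 , -0.998])) 520.5286124906993
wrist (array([ 0.336, -0.563,  0.374]), array([-0.291, -0.125, -0.949])) 290.96868210488844
```

View pics/scene0.png

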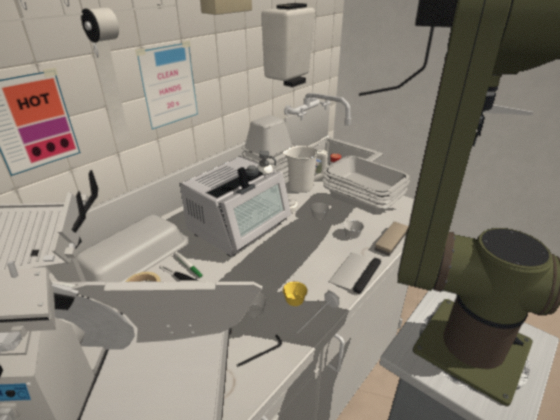

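View pics/top0.png

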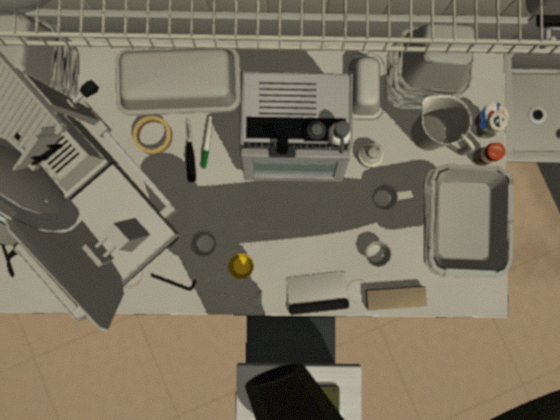

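```bash
python3 - <<'E'
from h import *
import pickle
np.set_printoptions(precision=3,suppress=True)
D=pickle.load(open('d0.pkl','rb'))
im=cv2.cvtColor(D['top']['img'],cv2.COLOR_RGB2BGR)[62:292,170:440]
im=cv2.convertScaleAbs(im,alpha=1.4,beta=15)
cv2.imwrite('pics/topc.png',cv2.resize(im,None,fx=2.6,fy=2.6,interpolation=cv2.INTER_CUBIC))
im=cv2.cvtColor(D['scene']['img'],cv2.COLOR_RGB2BGR)[150:320,170:420]
im=cv2.convertScaleAbs(im,alpha=1.3,beta=10)
cv2.imwrite('pics/scc.png',cv2.resize(im,None,fx=3.2,fy=3.2,interpolation=cv2.INTER_CUBIC))
E
```

```text
(no output)
```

View pics/topc.png

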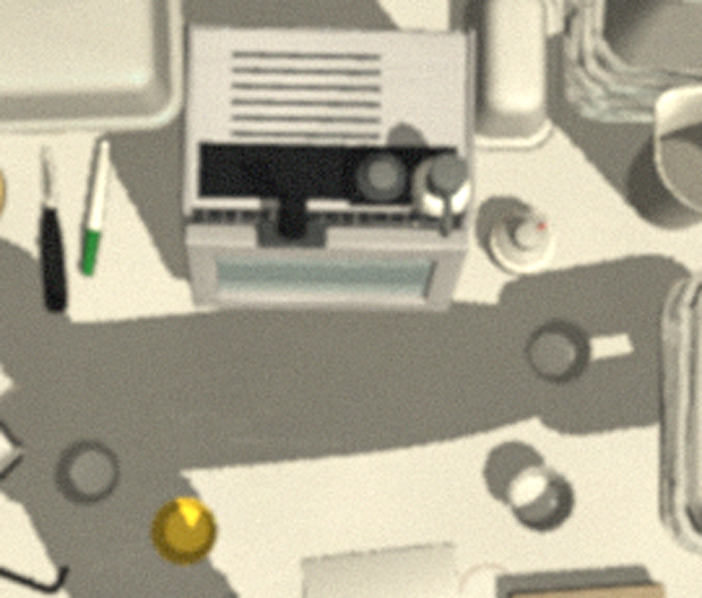

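View pics/scc.png

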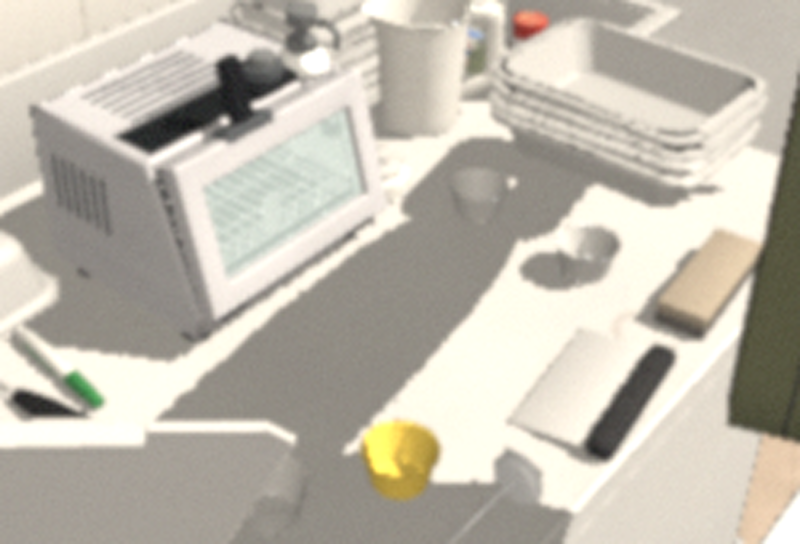

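```bash
python3 - <<'E'
from h import *
import pickle
np.set_printoptions(precision=3,suppress=True)
D=pickle.load(open('d0.pkl','rb'));d=D['top'];s=D['scene']
f=lambda x,y:(170+x/2.6,62+y/2.6)
for n,p,z in [('cupL',(88,471),.037),('cupR1',(557,351),.037),('cupR2',(542,497),.037),('yellow',(184,531),.037),('timer',(522,238),.05),('pump',(447,172),.252),('start',(381,176),.222),('tab',(290,215),.245),('tabtip',(290,178),.245),
 ('roofBL',(190,28),.188),('roofBR',(472,33),.188),('roofFL',(188,210),.188),('roofFR',(468,212),.188),('doorTopL',(187,228),.19),('doorTopR',(466,232),.19),('doorBotL',(192,304),.045),('doorBotR',(451,308),.045)]:
    print(n,onz(d,*f(*p),z))
g=lambda x,y:(170+x/3.2,150+y/3.2)
for n,p,z in [('cupR1',(477,180),.037),('cupR2',(590,245),.037),('mystery',(515,475),.03),('tab end',(233,62),.25),('start',(264,66),.222),('pump',(303,10),.252)]:
    print('s',n,onz(s,*g(*p),z))
print(tri(d,f(447,172),s,g(303,10)),tri(d,f(381,176),s,g(264,64)))
E
```

```text
cupL [0.458 0.244 0.037]
cupR1 [ 0.581 -0.21   0.037]
cupR2 [ 0.438 -0.196  0.037]
yellow [0.402 0.15  0.037]
timer [ 0.689 -0.174  0.05 ]
pump [ 0.708 -0.076  0.252]
start [ 0.71  -0.024  0.222]
tab [0.672 0.053 0.245]
tabtip [0.703 0.053 0.245]
roofBL [0.847 0.142 0.188]
roofBR [ 0.846 -0.105  0.188]
roofFL [0.686 0.141 0.188]
roofFR [ 0.687 -0.102  0.188]
doorTopL [0.67  0.142 0.19 ]
doorTopR [ 0.669 -0.1    0.19 ]
doorBotL [0.621 0.146 0.045]
doorBotR [ 0.621 -0.106  0.045]
s cupR1 [ 0.582 -0.213  0.037]
s cupR2 [ 0.428 -0.188  0.037]
s mystery [0.316 0.111 0.03 ]
s tab end [0.674 0.048 0.25 ]
s start [ 0.686 -0.003  0.222]
s pump [ 0.697 -0.069  0.252]
(array([ 0.708, -0.078,  0.246]), np.float64(0.0044979887613051835)) (array([ 0.712, -0.026,  0.207]), np.float64(0.0044241201237630885))
```

Request:
{"api": "send_rows", "payload": {
  "linear": [
    [0,0,-80],
    [0,0,-120],
    [30,-24,-170],
    [65,-53,-170],
    [100,-80,-170],
    [133,-107,-170],
    [166,-134,-170],
    [199,-161,-170],
    [232,-187,-170],
    [265,-214,-170],
    [298,-240,-170],
    [331,-267,-170],
    [364,-294,-170],
    [397,-320,-170],
    [430,-347,-170],
    [463,-374,-170],
    [490,-396,-170],
    [515,-416,-170],
    [530,-428,-170],
    [539,-435,-170]
  ],
  "turn": [
    [0,0,0],
    [0,0,0],
    [0,0,0.05],
    [0,0,0.1],
    [0,0,0.15],
    [0,0,0.2],
    [0,0,0.25],
    [0,0,0.3],
    [0,0,0.35],
    [0,0,0.4],
    [0,0,0.412],
    [0,0,0.412],
    [0,0,0.412],
    [0,0,0.412],
    [0,0,0.412],
    [0,0,0.412],
    [0,0,0.412],
    [0,0,0.412],
    [0,0,0.412],
    [0,0,0.412]
  ],
  "fingers": [50,50,50,50,50,50,50,50,50,50,50,50,50,50,50,50,50,50,50,50],
  "squeeze": 40
}}

```text
t: 1.82
tool_pos: [0.5809, 0.0228, 0.4194]
ee_rot: [[1.0, 0.004, -0.001], [0.004, -1.0, 0.001], [-0.001, -0.001, -1.0]]
force: [-0.5, -0.3, -0.5]
width: 0.586
grip_force: 0.0
```

```bash
python3 - <<'E'
from h import *
import pickle
np.set_printoptions(precision=3,suppress=True)
d=cam('wrist','w1');pickle.dump(d,open('w1.pkl','wb'))
s=manip.sense();print(s['tool_pos'],s['ee_rot'],s['t'],s['joint_pos'])
print(ray(d,d['cx'],d['cy']))
E
```

```text
[0.582 0.024 0.419] [[ 1.     0.005 -0.001]
 [ 0.005 -1.     0.003]
 [-0.001 -0.003 -1.   ]] 1.8667 [-0.052 -0.077  1.577  0.003  1.643  1.513]
(array([0.664, 0.023, 0.544]), array([-0.318,  0.   , -0.948]))
```

View pics/w1.png

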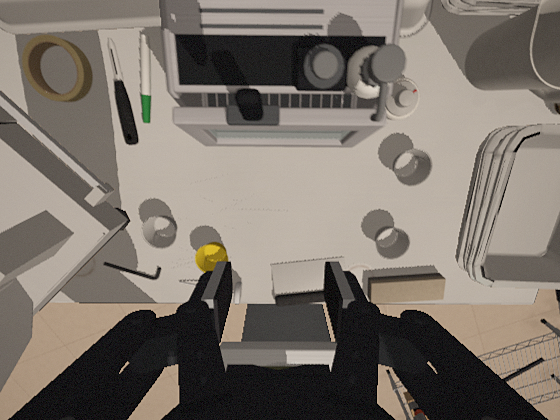

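```bash
python3 - <<'E'
from h import *
import pickle
np.set_printoptions(precision=3,suppress=True)
d=pickle.load(open('w1.pkl','rb'));D=pickle.load(open('d0.pkl','rb'))
print('myst in top',proj(D['top'],[.316,.111,.03]), 'myst in w1',proj(d,[.316,.111,.03]))
for n,p,z in [('pump',(387,62),.252),('start',(326,65),.222),('tabtip',(248,90),.252),('tabbase',(247,118),.19),
 ('roofFL',(167,95),.188),('roofFR',(387,93),.188),('doorTL',(176,113),.188),('doorTR',(387,112),.188),('cupR1',(411,160),.037),('cupR2',(393,239),.037),('cupL',(159,230),.037)]:
    print(n,onz(d,*p,z))
f=lambda x,y:(170+x/2.6,62+y/2.6)
for n,a,b in [('pump',(387,62),(447,172)),('start',(326,65),(381,176)),('tabtip',(248,90),(290,180))]:print(n,tri(d,a,D['top'],f(*b)))
im=cv2.cvtColor(d['img'],cv2.COLOR_RGB2BGR)
a=cv2.resize(im[20:170,150:450],None,fx=2.6,fy=2.6,interpolation=cv2.INTER_CUBIC)
cv2.imwrite('pics/w1c.png',a)
E
```

```text
myst in top [256.021 300.58 ] myst in w1 [234.515 295.946]
pump [ 0.711 -0.075  0.252]
start [ 0.713 -0.025  0.222]
tabtip [0.688 0.051 0.252]
tabbase [0.663 0.059 0.19 ]
roofFL [0.688 0.149 0.188]
roofFR [ 0.69  -0.1    0.188]
doorTL [0.668 0.141 0.188]
doorTR [ 0.67  -0.103  0.188]
cupR1 [ 0.595 -0.207  0.037]
cupR2 [ 0.447 -0.195  0.037]
cupL [0.464 0.245 0.037]
pump (array([ 0.711, -0.077,  0.244]), np.float64(0.0029705020788610994))
start (array([ 0.714, -0.025,  0.21 ]), np.float64(0.002830235649759107))
tabtip (array([0.687, 0.05 , 0.297]), np.float64(0.00909157262156662))
```

View pics/w1c.png

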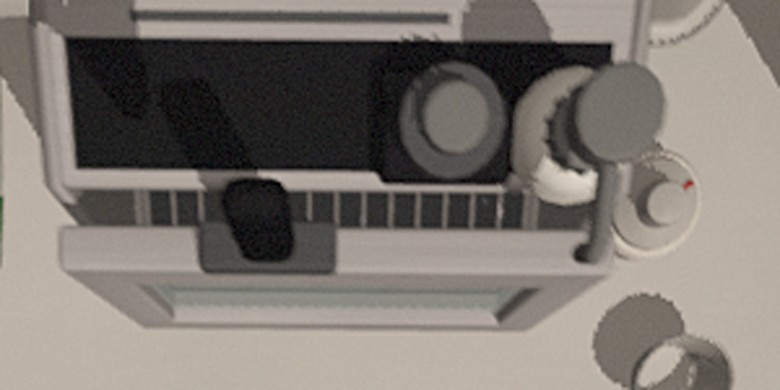

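Request:
{"api": "send_rows", "payload": {
  "linear": [
    [30,-10,10],
    [60,-20,30],
    [80,-26,60],
    [90,-26,90],
    [90,-26,110],
    [90,-26,130],
    [90,-26,150],
    [90,-26,165],
    [90,-26,175],
    [90,-26,181],
    [90,-26,181],
    [90,-26,181]
  ],
  "turn": [
    [0,0,0],
    [0,0,0],
    [0,0,0],
    [0,0,0],
    [0,0,0],
    [0,0,0],
    [0,0,0],
    [0,0,0],
    [0,0,0],
    [0,0,0],
    [0,0,0],
    [0,0,0]
  ],
  "fingers": [50,50,50,50,50,50,50,50,50,50,50,50]
}}

```text
t: 2.87
tool_pos: [0.6703, 0.0446, 0.2401]
ee_rot: [[1.0, -0.0, 0.001], [-0.0, -1.0, 0.0], [0.001, -0.0, -1.0]]
force: [0.3, -0.1, -0.0]
width: 0.586
grip_force: 0.0
```

```bash
python3 - <<'E'
from h import *
import pickle
np.set_printoptions(precision=3,suppress=True)
d=cam('wrist','w2');pickle.dump(d,open('w2.pkl','wb'));cam('scene','s2')
s=manip.sense();print(s['tool_pos'],s['ee_rot'],s['t'],s['force'])
a=cv2.imread('pics/w2.png');b=cv2.imread('pics/s2.png')[130:270,150:340]
b=cv2.resize(b,(570,420))
cv2.imwrite('pics/c2.png',cv2.resize(np.hstack([a[:,100:460],b]),None,fx=.85,fy=.85))
E
```

```text
[0.671 0.045 0.241] [[ 1.    -0.     0.003]
 [-0.    -1.    -0.   ]
 [ 0.003  0.    -1.   ]] 2.9667 [-0.606  0.223  0.168]
```

View pics/c2.png

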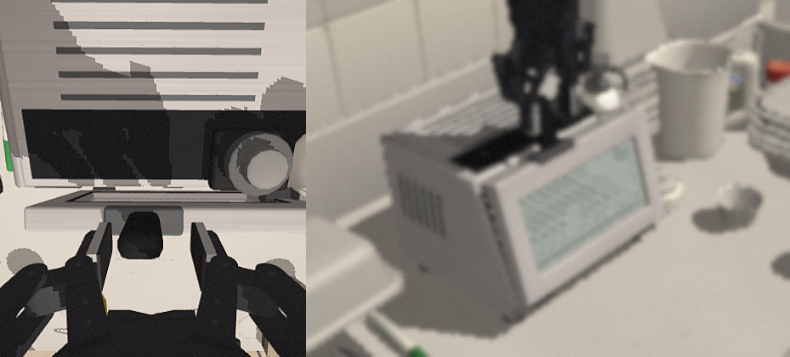

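Request:
{"api": "send_rows", "payload": {
  "linear": [
    [0,-3,0],
    [0,-6,0],
    [0,-6,0],
    [0,-6,0],
    [0,-6,0],
    [0,-6,0],
    [0,-6,0],
    [0,-6,0]
  ],
  "turn": [
    [0,0,0],
    [0,0,0],
    [0,0,0],
    [0,0,0],
    [0,0,0],
    [0,0,0],
    [0,0,0],
    [0,0,0]
  ],
  "fingers": [50,50,40,30,15,15,15,15],
  "squeeze": 40
}}

```text
t: 3.63
tool_pos: [0.6701, 0.0505, 0.2398]
ee_rot: [[1.0, -0.0, 0.0], [-0.0, -1.0, -0.0], [0.0, 0.0, -1.0]]
force: [-0.7, -0.8, 2.1]
width: 0.27
grip_force: 40.7
```

```bash
python3 - <<'E'
import numpy as np
r=.198;a0=79.3
o=[]
for a in np.r_[np.linspace(79.3,182.9,40)[1:]]:
    a=np.radians(a);b=np.radians(a0)
    o.append([round(1000*r*(np.cos(a)-np.cos(b))),0,-round(1000*r*(np.sin(a)-np.sin(b)))])
print(o)
E
```

```text
[[-9, 0, -1], [-18, 0, -3], [-27, 0, -3], [-37, 0, -3], [-46, 0, -3], [-55, 0, -3], [-64, 0, -2], [-73, 0, 0], [-82, 0, 2], [-91, 0, 4], [-100, 0, 7], [-108, 0, 10], [-117, 0, 13], [-125, 0, 17], [-133, 0, 22], [-141, 0, 26], [-149, 0, 31], [-156, 0, 37], [-163, 0, 42], [-170, 0, 48], [-177, 0, 55], [-183, 0, 61], [-189, 0, 68], [-195, 0, 76], [-200, 0, 83], [-205, 0, 91], [-210, 0, 99], [-214, 0, 107], [-218, 0, 115], [-222, 0, 124], [-225, 0, 132], [-227, 0, 141], [-230, 0, 150], [-232, 0, 159], [-233, 0, 168], [-234, 0, 177], [-235, 0, 186], [-235, 0, 195], [-235, 0, 205]]
```

Request:
{"api": "send_rows", "payload": {
  "linear": [
    [-9,0,-1],
    [-18,0,-3],
    [-27,0,-3],
    [-37,0,-3],
    [-46,0,-3],
    [-55,0,-3],
    [-64,0,-2],
    [-73,0,0],
    [-82,0,2],
    [-91,0,4],
    [-100,0,7],
    [-108,0,10],
    [-117,0,13],
    [-125,0,17],
    [-133,0,22],
    [-141,0,26],
    [-149,0,31],
    [-156,0,37],
    [-163,0,42],
    [-170,0,48]
  ],
  "turn": [
    [0,0,0],
    [0,0,0],
    [0,0,0],
    [0,0,0],
    [0,0,0],
    [0,0,0],
    [0,0,0],
    [0,0,0],
    [0,0,0],
    [0,0,0],
    [0,0,0],
    [0,0,0],
    [0,0,0],
    [0,0,0],
    [0,0,0],
    [0,0,0],
    [0,0,0],
    [0,0,0],
    [0,0,0],
    [0,0,0]
  ],
  "fingers": [15,15,15,15,15,15,15,15,15,15,15,15,15,15,15,15,15,15,15,15]
}}

```text
t: 5.3
tool_pos: [0.4991, 0.0512, 0.1915]
ee_rot: [[1.0, -0.0, -0.0], [-0.0, -1.0, 0.001], [-0.0, -0.001, -1.0]]
force: [0.8, 4.5, 3.4]
width: 0.278
grip_force: 40.6
```

Request:
{"api": "send_rows", "payload": {
  "linear": [
    [-7,0,7],
    [-13,0,13],
    [-19,0,20],
    [-25,0,28],
    [-30,0,35],
    [-35,0,43],
    [-40,0,51],
    [-44,0,59],
    [-48,0,67],
    [-52,0,76],
    [-55,0,84],
    [-57,0,93],
    [-60,0,102],
    [-62,0,111],
    [-63,0,120],
    [-64,0,129],
    [-65,0,138],
    [-65,0,147],
    [-65,0,156],
    [-65,0,158]
  ],
  "turn": [
    [0,0,0],
    [0,0,0],
    [0,0,0],
    [0,0,0],
    [0,0,0],
    [0,0,0],
    [0,0,0],
    [0,0,0],
    [0,0,0],
    [0,0,0],
    [0,0,0],
    [0,0,0],
    [0,0,0],
    [0,0,0],
    [0,0,0],
    [0,0,0],
    [0,0,0],
    [0,0,0],
    [0,0,0],
    [0,0,0]
  ],
  "fingers": [15,15,15,15,15,15,15,15,15,15,15,15,15,15,15,15,15,15,15,15]
}}

```text
t: 6.97
tool_pos: [0.4331, 0.0516, 0.0315]
ee_rot: [[1.0, -0.001, -0.003], [-0.001, -1.0, 0.002], [-0.003, -0.002, -1.0]]
force: [0.7, 7.2, 2.8]
width: 0.278
grip_force: 45.6
```

Request:
{"api": "send_rows", "payload": {
  "linear": [
    [0,0,3],
    [0,0,6],
    [0,0,8],
    [0,0,8]
  ],
  "turn": [
    [0,0,0],
    [0,0,0],
    [0,0,0],
    [0,0,0]
  ],
  "fingers": [15,15,15,15]
}}

```text
t: 7.3
tool_pos: [0.4335, 0.0516, 0.0242]
ee_rot: [[1.0, -0.001, -0.002], [-0.001, -1.0, 0.002], [-0.002, -0.002, -1.0]]
force: [2.7, 7.4, -1.7]
width: 0.276
grip_force: 45.2
```

```bash
python3 - <<'E'
from h import *
s=manip.sense();print(s['tool_pos'],s['t'],s['force'])
cam('scene','s3')
E
```

```text
[0.43352132 0.05155339 0.02419107] 7.3 [ 2.65512276  7.36497365 -1.68000986]
```

Request:
{"api": "send_rows", "payload": {
  "linear": [
    [0,0,0],
    [0,0,0],
    [0,0,0],
    [0,0,-20],
    [0,0,-60],
    [0,0,-100],
    [0,0,-140],
    [0,0,-180],
    [0,0,-220],
    [0,0,-260],
    [0,0,-295],
    [0,0,-310]
  ],
  "turn": [
    [0,0,0],
    [0,0,0],
    [0,0,0],
    [0,0,0],
    [0,0,0],
    [0,0,0],
    [0,0,0],
    [0,0,0],
    [0,0,0],
    [0,0,0],
    [0,0,0],
    [0,0,0]
  ],
  "fingers": [30,45,50,50,50,50,50,50,50,50,50,50]
}}

```text
t: 8.35
tool_pos: [0.4358, 0.0504, 0.3411]
ee_rot: [[1.0, -0.001, 0.007], [-0.001, -1.0, -0.001], [0.007, 0.001, -1.0]]
force: [0.3, 0.8, -0.3]
width: 0.585
grip_force: 0.0
```

```bash
python3 - <<'E'
from h import *
import pickle
np.set_printoptions(precision=3,suppress=True)
d=cam('wrist','w4');pickle.dump(d,open('w4.pkl','wb'))
s=manip.sense();print(s['tool_pos'],s['t'],s['force'])
E
```

```text
[0.436 0.05  0.342] 8.4 [-0.524  0.084  1.829]
```

View pics/w4.png

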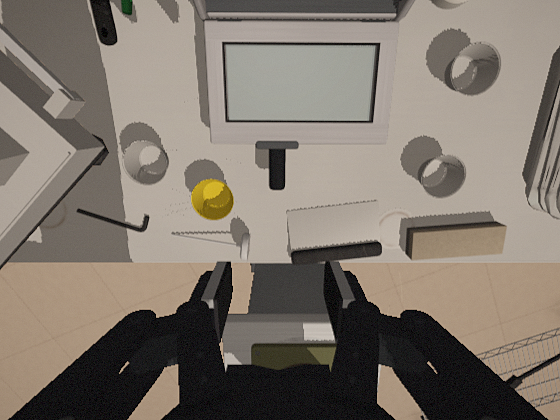

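```bash
python3 - <<'E'
from h import *
import pickle
np.set_printoptions(precision=3,suppress=True)
d=pickle.load(open('w4.pkl','rb'))
for n,p,z in [('TL',(211,142),.045),('TR',(388,142),.045),('tabtip',(277,189),.043),('HL',(205,21),.045),('HR',(398,19),.045),('cupR1',(474,69),.037),('cupR2',(442,175),.037),('cupL',(145,161),.037)]:
    print(n,onz(d,*p,z))
E
```

```text
TL [0.488 0.144 0.045]
TR [ 0.488 -0.105  0.045]
tabtip [0.42  0.051 0.043]
HL [0.635 0.141 0.045]
HR [ 0.637 -0.1    0.045]
cupR1 [ 0.582 -0.212  0.037]
cupR2 [ 0.44  -0.194  0.037]
cupL [0.461 0.244 0.037]
```

Request:
{"api": "send_rows", "payload": {
  "linear": [
    [5,0,40],
    [10,0,80],
    [15,0,120],
    [15,0,160],
    [15,0,200],
    [15,0,235],
    [15,0,255],
    [15,0,265],
    [15,0,270],
    [15,0,274],
    [15,0,277],
    [15,0,280],
    [15,0,282],
    [15,0,284],
    [15,0,285]
  ],
  "turn": [
    [0,0,0],
    [0,0,0],
    [0,0,0],
    [0,0,0],
    [0,0,0],
    [0,0,0],
    [0,0,0],
    [0,0,0],
    [0,0,0],
    [0,0,0],
    [0,0,0],
    [0,0,0],
    [0,0,0],
    [0,0,0],
    [0,0,0]
  ],
  "fingers": [0,0,0,0,0,0,0,0,0,0,0,0,0,0,0]
}}

```text
t: 9.65
tool_pos: [0.4494, 0.0507, 0.0611]
ee_rot: [[1.0, 0.001, -0.013], [0.001, -1.0, -0.001], [-0.013, 0.001, -1.0]]
force: [-50.2, -1.7, 86.2]
width: 0.004
grip_force: 43.0
```

Request:
{"api": "send_rows", "payload": {
  "linear": [
    [0,0,-8],
    [0,0,-40],
    [0,0,-80],
    [0,0,-120],
    [0,0,-160],
    [10,4,-200],
    [40,20,-235],
    [75,37,-260],
    [110,54,-263],
    [145,71,-263],
    [180,88,-263],
    [215,105,-263],
    [240,117,-263],
    [255,125,-260],
    [260,127,-250],
    [260,127,-240],
    [260,127,-230],
    [260,127,-224],
    [260,127,-219],
    [260,127,-218]
  ],
  "turn": [
    [0,0,0],
    [0,0,0],
    [0,0,0],
    [0,0,0],
    [0,0,0],
    [0,0,0],
    [0,0,0],
    [0,0,0],
    [0,0,0],
    [0,0,0],
    [0,0,0],
    [0,0,0],
    [0,0,0],
    [0,0,0],
    [0,0,0],
    [0,0,0],
    [0,0,0],
    [0,0,0],
    [0,0,0],
    [0,0,0]
  ],
  "fingers": [0,0,0,0,0,0,0,0,0,0,0,0,0,0,0,0,0,0,0,0]
}}

```text
t: 11.32
tool_pos: [0.7086, -0.0755, 0.2678]
ee_rot: [[1.0, 0.0, -0.002], [0.0, -1.0, 0.0], [-0.002, -0.0, -1.0]]
force: [-2.9, 0.5, 2.9]
width: -0.0
grip_force: 1.7
```

```bash
python3 - <<'E'
from h import *
np.set_printoptions(precision=3,suppress=True)
d=cam('wrist','w5');
s=manip.sense();print(s['tool_pos'],s['t'],s['force'])
E
```

```text
[ 0.709 -0.076  0.268] 11.3667 [-2.554  0.491  2.7  ]
```

View pics/w5.png

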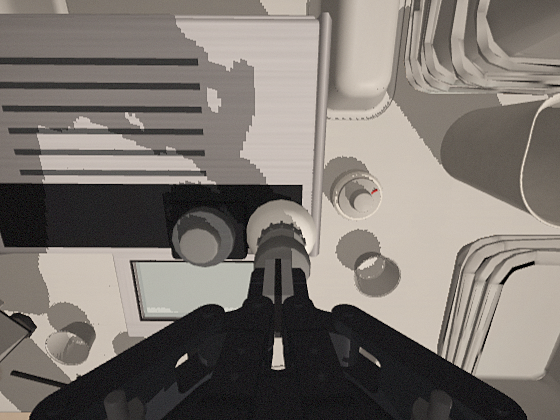

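Request:
{"api": "send_rows", "payload": {
  "linear": [
    [0,0,3],
    [0,0,6],
    [0,0,8],
    [0,0,8]
  ],
  "turn": [
    [0,0,0],
    [0,0,0],
    [0,0,0],
    [0,0,0]
  ],
  "fingers": [0,0,0,0]
}}

```text
t: 11.7
tool_pos: [0.7101, -0.076, 0.2611]
ee_rot: [[1.0, 0.0, 0.001], [0.0, -1.0, 0.0], [0.001, -0.0, -1.0]]
force: [-3.6, 2.2, 5.3]
width: -0.0
grip_force: 3.1
```

Request:
{"api": "send_rows", "payload": {
  "linear": [
    [0,0,1],
    [0,0,2],
    [0,0,2.5],
    [0,0,2.5]
  ],
  "turn": [
    [0,0,0],
    [0,0,0],
    [0,0,0],
    [0,0,0]
  ],
  "fingers": [0,0,0,0]
}}

```text
t: 12.03
tool_pos: [0.7101, -0.076, 0.2593]
ee_rot: [[1.0, -0.0, 0.001], [-0.0, -1.0, 0.0], [0.001, -0.0, -1.0]]
force: [-4.1, 2.5, 7.6]
width: 0.001
grip_force: 3.4
```

Request:
{"api": "send_rows", "payload": {
  "linear": [
    [0,0,1],
    [0,0,2],
    [0,0,2],
    [0,0,2]
  ],
  "turn": [
    [0,0,0],
    [0,0,0],
    [0,0,0],
    [0,0,0]
  ],
  "fingers": [0,0,0,0]
}}

```text
t: 12.37
tool_pos: [0.7101, -0.0759, 0.259]
ee_rot: [[1.0, 0.0, 0.002], [0.0, -1.0, 0.0], [0.002, -0.0, -1.0]]
force: [-6.5, 2.4, 10.7]
width: -0.001
grip_force: 5.4
```

Request:
{"api": "send_rows", "payload": {
  "linear": [
    [0,0,-15],
    [0,0,-45],
    [-10,-6,-75],
    [-40,-25,-75],
    [-75,-48,-70],
    [-110,-70,-55],
    [-135,-86,-40],
    [-147,-94,-28],
    [-150,-96,-23],
    [-150,-96,-23],
    [-150,-96,-23]
  ],
  "turn": [
    [0,0,0],
    [0,0,0],
    [0,0,0],
    [0,0.08,0],
    [0,0.17,0],
    [0,0.27,0],
    [0,0.37,0],
    [0,0.46,0],
    [0,0.5236,0],
    [0,0.5236,0],
    [0,0.5236,0]
  ],
  "fingers": [0,0,0,50,50,50,50,50,50,50,50]
}}

```text
t: 13.28
tool_pos: [0.5594, 0.0197, 0.2786]
ee_rot: [[0.866, -0.0, 0.499], [0.0, -1.0, -0.0], [0.499, 0.0, -0.866]]
force: [-0.1, -0.4, 0.2]
width: 0.589
grip_force: 0.0
```

```bash
python3 - <<'E'
from h import *
import pickle
np.set_printoptions(precision=3,suppress=True)
d=cam('wrist','w6');pickle.dump(d,open('w6.pkl','wb'))
s=manip.sense();print(s['tool_pos'],s['ee_rot'],s['t'],s['force'])
print(proj(d,[.664,.02,.105]))
E
```

```text
[0.561 0.019 0.28 ] [[ 0.866 -0.     0.501]
 [-0.    -1.    -0.001]
 [ 0.501  0.    -0.866]] 13.3333 [ 0.626 -0.331  0.338]
[277.415 190.293]
```

View pics/w6.png

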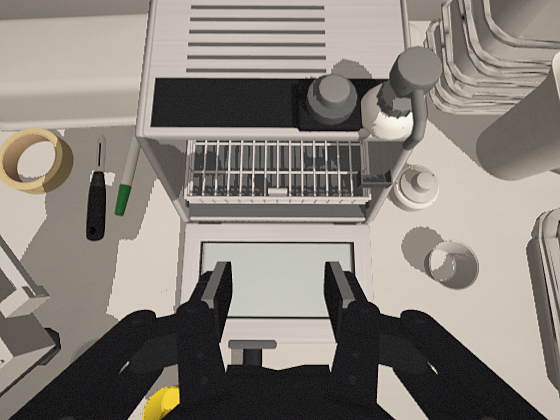

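Request:
{"api": "send_rows", "payload": {
  "linear": [
    [0,0,35],
    [0,0,75],
    [0,0,115],
    [0,0,145],
    [0,0,170],
    [0,0,185],
    [0,0,196],
    [0,0,202],
    [0,0,206],
    [0,0,206]
  ],
  "turn": [
    [0,0,0],
    [0,0,0],
    [0,0,0],
    [0,0,0],
    [0,0,0],
    [0,0,0],
    [0,0,0],
    [0,0,0],
    [0,0,0],
    [0,0,0]
  ],
  "fingers": [50,50,50,50,50,50,50,50,50,50]
}}

```text
t: 14.17
tool_pos: [0.6646, 0.0192, 0.1008]
ee_rot: [[0.866, -0.001, 0.501], [-0.001, -1.0, -0.0], [0.501, 0.0, -0.866]]
force: [0.7, -0.8, -0.2]
width: 0.585
grip_force: 0.4
```

Request:
{"api": "send_rows", "payload": {
  "linear": [
    [0,0,0],
    [0,0,0],
    [0,0,0],
    [0,0,0],
    [0,0,0],
    [0,0,0]
  ],
  "turn": [
    [0,0,0],
    [0,0,0],
    [0,0,0],
    [0,0,0],
    [0,0,0],
    [0,0,0]
  ],
  "fingers": [40,30,15,10,10,10],
  "squeeze": 40
}}

```text
t: 14.67
tool_pos: [0.6638, 0.0204, 0.1022]
ee_rot: [[0.865, 0.0, 0.503], [-0.0, -1.0, 0.001], [0.503, -0.001, -0.865]]
force: [-0.8, 5.7, 4.7]
width: 0.243
grip_force: 39.7
```

Request:
{"api": "send_rows", "payload": {
  "linear": [
    [-5,0,-3],
    [-13,0,-7.5],
    [-22,0,-12.7],
    [-32,0,-18.5],
    [-42,0,-24.2],
    [-52,0,-30],
    [-62,0,-35.8],
    [-72,0,-41.6],
    [-82,0,-47.3],
    [-92,0,-53],
    [-102,0,-58.9],
    [-112,0,-64.7],
    [-121,0,-69.9],
    [-129,0,-74.5],
    [-136,0,-78.5],
    [-141,0,-81.4],
    [-144,0,-83.1],
    [-147,0,-84.9],
    [-148,0,-85.4],
    [-148,0,-85.4]
  ],
  "turn": [
    [0,0,0],
    [0,0,0],
    [0,0,0],
    [0,0,0],
    [0,0,0],
    [0,0,0],
    [0,0,0],
    [0,0,0],
    [0,0,0],
    [0,0,0],
    [0,0,0],
    [0,0,0],
    [0,0,0],
    [0,0,0],
    [0,0,0],
    [0,0,0],
    [0,0,0],
    [0,0,0],
    [0,0,0],
    [0,0,0]
  ],
  "fingers": [10,10,10,10,10,10,10,10,10,10,10,10,10,10,10,10,10,10,10,10]
}}

```text
t: 16.33
tool_pos: [0.4938, 0.0211, 0.1023]
ee_rot: [[0.863, -0.001, 0.506], [-0.002, -1.0, 0.002], [0.506, -0.003, -0.863]]
force: [11.7, 13.2, -3.8]
width: 0.238
grip_force: 41.2
```

Request:
{"api": "send_rows", "payload": {
  "linear": [
    [0,0,0],
    [0,0,0],
    [0,0,-10],
    [0,0,-35],
    [0,0,-70],
    [0,0,-105],
    [10,0,-135],
    [25,0,-165],
    [37,0,-185],
    [40,0,-189],
    [40,0,-189],
    [40,0,-189]
  ],
  "turn": [
    [0,0,0],
    [0,0,0],
    [0,0,0],
    [0,0,0],
    [0,0,0],
    [0,-0.1,0],
    [0,-0.2,0],
    [0,-0.3,0],
    [0,-0.4,0],
    [0,-0.48,0],
    [0,-0.5236,0],
    [0,-0.5236,0]
  ],
  "fingers": [30,45,50,50,50,80,85,85,85,85,85,85]
}}

```text
t: 17.33
tool_pos: [0.433, 0.0193, 0.2844]
ee_rot: [[1.0, -0.001, -0.001], [-0.001, -1.0, -0.001], [-0.001, 0.001, -1.0]]
force: [-0.2, 0.2, -0.3]
width: 0.996
grip_force: 0.0
```

Request:
{"api": "send_rows", "payload": {
  "linear": [
    [0,0,0],
    [0,0,0],
    [0,0,0],
    [0,0,0],
    [0,0,0],
    [0,0,0],
    [0,0,0],
    [0,0,0],
    [0,0,0],
    [0,0,0],
    [0,0,0],
    [0,0,0],
    [0,0,0],
    [0,0,0],
    [0,0,0]
  ],
  "turn": [
    [0,0,-0.12],
    [0,0,-0.24],
    [0,0,-0.36],
    [0,0,-0.48],
    [0,0,-0.6],
    [0,0,-0.72],
    [0,0,-0.84],
    [0,0,-0.96],
    [0,0,-1.08],
    [0,0,-1.2],
    [0,0,-1.32],
    [0,0,-1.44],
    [0,0,-1.5708],
    [0,0,-1.5708],
    [0,0,-1.5708]
  ],
  "fingers": [85,85,85,85,85,85,85,85,85,85,85,85,85,85,85]
}}

```text
t: 18.58
tool_pos: [0.4314, 0.0196, 0.2832]
ee_rot: [[0.003, 1.0, -0.001], [1.0, -0.003, -0.0], [-0.0, -0.001, -1.0]]
force: [-0.9, -0.3, -0.2]
width: 0.994
grip_force: 0.0
```

```bash
cat > cups.py <<'E'
from h import *
np.set_printoptions(precision=3,suppress=True)
s=manip.sense();print(s['tool_pos'],s['ee_rot'][0],s['t'],s['joint_pos'])
import pickle
d=cam('top','tA');pickle.dump(d,open('tA.pkl','wb'))
im=cv2.cvtColor(d['img'],cv2.COLOR_RGB2GRAY)
a=cv2.cvtColor(d['img'],cv2.COLOR_RGB2BGR)[62:292,170:440]
cv2.imwrite('pics/tAc.png',cv2.resize(cv2.convertScaleAbs(a,alpha=1.4,beta=15),None,fx=2.6,fy=2.6,interpolation=cv2.INTER_CUBIC))
E
python3 cups.py
```

```text
[0.431 0.02  0.283] [ 0.003  1.    -0.001] 18.5833 [-0.079 -0.404  2.068 -0.     1.478 -0.076]
```

View pics/tAc.png

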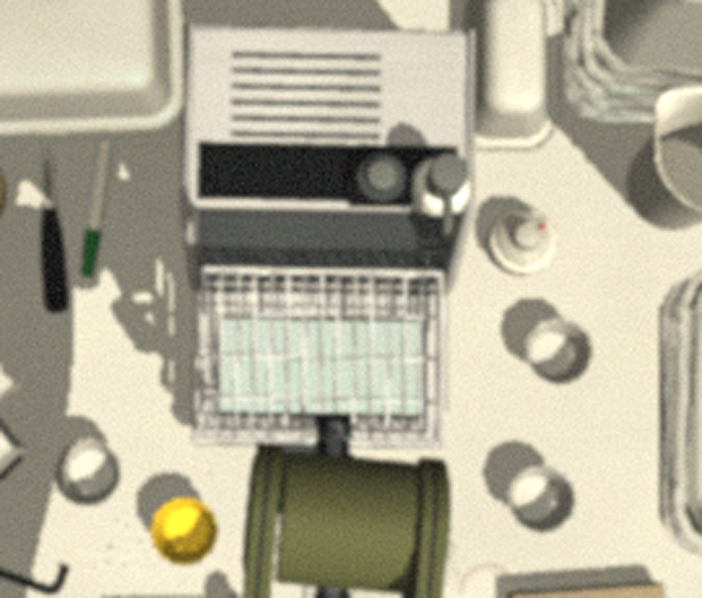

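```bash
python3 - <<'E'
from h import *
import pickle
np.set_printoptions(precision=3,suppress=True)
d=pickle.load(open('w4.pkl','rb'));t=pickle.load(open('tA.pkl','rb'))
print('hex',onz(d,148,222,.006),onz(d,140,229,.006),onz(d,78,211,.006))
print('slicer',[onz(d,u,v,.09) for u,v in((106,150),(100,160))])
f=lambda x,y:(170+x/2.6,62+y/2.6)
print('L',onz(t,*f(88,468),.037),'R1',onz(t,*f(560,349),.037),'R2',onz(t,*f(541,497),.037),'rackBL',onz(t,*f(197,440),.085),onz(t,*f(440,440),.085))
for p in ((474,69),(442,175),(145,161)):
    # refine via ellipse of rim edges: print just onz
    print(onz(d,*p,.037))
E
```

```text
hex [0.355 0.267 0.006] [0.343 0.283 0.006] [0.375 0.381 0.006]
slicer [array([0.482, 0.268, 0.09 ]), array([0.469, 0.278, 0.09 ])]
L [0.461 0.244 0.037] R1 [ 0.583 -0.213  0.037] R2 [ 0.438 -0.195  0.037] rackBL [0.489 0.136 0.085] [ 0.491 -0.091  0.085]
[ 0.582 -0.212  0.037]
[ 0.44  -0.194  0.037]
[0.461 0.244 0.037]
```

Request:
{"api": "send_rows", "payload": {
  "linear": [
    [-15,0,0],
    [-40,2,0],
    [-70,4,10],
    [-100,6,20],
    [-130,8,40],
    [-160,8,60],
    [-185,8,80],
    [-203,8,100],
    [-212,8,120],
    [-215,8,140],
    [-215,8,150],
    [-215,8,155],
    [-215,8,155],
    [-215,8,155],
    [-215,8,155]
  ],
  "turn": [
    [0,0,-0.12],
    [0,0,-0.24],
    [0,0,-0.36],
    [0,0,-0.48],
    [0,0,-0.6],
    [0,0,-0.72],
    [0,0,-0.84],
    [0,0,-0.96],
    [0,0,-1.08],
    [0,0,-1.2],
    [0,0,-1.32],
    [0,0,-1.44],
    [0,0,-1.5708],
    [0,0,-1.5708],
    [0,0,-1.5708]
  ],
  "fingers": [85,85,85,85,85,85,85,85,85,85,85,85,85,85,85]
}}

```text
t: 19.88
tool_pos: [0.44, -0.1952, 0.1289]
ee_rot: [[-1.0, 0.004, -0.0], [0.004, 1.0, -0.0], [0.0, -0.0, -1.0]]
force: [1.2, -0.7, 0.3]
width: 0.994
grip_force: 0.0
```

```bash
cat > look.py <<'E'
from h import *
import sys,pickle
np.set_printoptions(precision=3,suppress=True)
n=sys.argv[1]
s=manip.sense();print(s['tool_pos'],s['ee_rot'][0],s['t'],s['joint_pos'][5],s['width'])
d=cam('wrist',n);pickle.dump(d,open(n+'.pkl','wb'))
x,y=map(float,sys.argv[2:4]);z=float(sys.argv[4]) if len(sys.argv)>4 else .037
c=proj(d,[x,y,z]);print('exp px',c)
g=cv2.medianBlur(cv2.cvtColor(d['img'],cv2.COLOR_RGB2GRAY),3)
r=np.linalg.norm(proj(d,[x,y+.0325,z])-c);print('r',r)
# edges of the rim ellipse: contours near expected, by fitted size
e=cv2.Canny(g,40,110)
cs,_=cv2.findContours(e,cv2.RETR_LIST,cv2.CHAIN_APPROX_NONE)
for k in cs:
    if len(k)<40: continue
    (u,v),(a,b),an=cv2.fitEllipse(k)
    if np.hypot(u-c[0],v-c[1])<2*r and 1.6*r<b<2.4*r and a>.6*b:
        print('ell',round(u,1),round(v,1),round(a),round(b),len(k),onz(d,u,v,z))
E
python3 look.py wB .439 -.195
```

```text
[ 0.44  -0.195  0.129] [-1.     0.004 -0.   ] 19.8833 -2.0954350571164784 0.9942575449398301
exp px [277.832 223.404]
r 41.085155273563934
ell 276.5 220.3 75 80 324 [ 0.436 -0.196  0.037]
```

Request:
{"api": "send_rows", "payload": {
  "linear": [
    [2,0,25],
    [4,0,55],
    [4,0,80],
    [4,0,95],
    [4,0,103],
    [4,0,103],
    [4,0,103],
    [4,0,103],
    [4,0,103],
    [4,0,103],
    [4,0,103]
  ],
  "turn": [
    [0,0,0],
    [0,0,0],
    [0,0,0],
    [0,0,0],
    [0,0,0],
    [0,0,0],
    [0,0,0],
    [0,0,0],
    [0,0,0],
    [0,0,0],
    [0,0,0]
  ],
  "fingers": [85,85,85,85,85,85,72,55,50,50,50],
  "squeeze": 50
}}

```text
t: 20.85
tool_pos: [0.4376, -0.1961, 0.0283]
ee_rot: [[-1.0, 0.001, 0.003], [0.001, 1.0, -0.002], [-0.003, -0.002, -1.0]]
force: [-1.6, 0.7, 6.2]
width: 0.724
grip_force: 54.1
```

Request:
{"api": "send_rows", "payload": {
  "linear": [
    [0,0,-10],
    [0,0,-40],
    [0,0,-80],
    [-5,8,-120],
    [-20,32,-145],
    [-38,60,-150],
    [-57,90,-150],
    [-76,120,-150],
    [-95,150,-150],
    [-114,180,-150],
    [-133,210,-150],
    [-150,237,-150],
    [-162,256,-150],
    [-169,266,-150],
    [-170,268,-145],
    [-170,268,-130],
    [-170,268,-110],
    [-170,268,-92],
    [-170,268,-80],
    [-170,268,-76]
  ],
  "turn": [
    [0,0,0],
    [0,0,0],
    [0,0,0],
    [0,0,0],
    [0,0,0],
    [0,0,0],
    [0,0,0],
    [0,0,0],
    [0,0,0],
    [0,0,0],
    [0,0,0],
    [0,0,0],
    [0,0,0],
    [0,0,0],
    [0,0,0],
    [0,0,0],
    [0,0,0],
    [0,0,0],
    [0,0,0],
    [0,0,0]
  ],
  "fingers": [50,50,50,50,50,50,50,50,50,50,50,50,50,50,50,50,50,50,50,50]
}}

```text
t: 22.52
tool_pos: [0.6041, 0.0716, 0.0993]
ee_rot: [[-1.0, 0.001, -0.005], [0.001, 1.0, -0.0], [0.005, -0.0, -1.0]]
force: [0.1, -0.5, -0.7]
width: 0.722
grip_force: 54.6
```

Request:
{"api": "send_rows", "payload": {
  "linear": [
    [0,0,3],
    [0,0,6],
    [0,0,8],
    [0,0,9],
    [0,0,9]
  ],
  "turn": [
    [0,0,0],
    [0,0,0],
    [0,0,0],
    [0,0,0],
    [0,0,0]
  ],
  "fingers": [50,50,50,50,50]
}}

```text
t: 22.93
tool_pos: [0.6066, 0.0727, 0.0936]
ee_rot: [[-1.0, 0.0, 0.001], [0.0, 1.0, 0.0], [-0.001, 0.0, -1.0]]
force: [0.8, 0.6, 0.3]
width: 0.721
grip_force: 54.6
```

Request:
{"api": "send_rows", "payload": {
  "linear": [
    [0,0,1],
    [0,0,2],
    [0,0,2],
    [0,0,2],
    [0,0,2],
    [0,0,-5],
    [0,0,-20],
    [0,0,-50],
    [0,0,-85],
    [0,0,-110]
  ],
  "turn": [
    [0,0,0],
    [0,0,0],
    [0,0,0],
    [0,0,0],
    [0,0,0],
    [0,0,0],
    [0,0,0],
    [0,0,0],
    [0,0,0],
    [0,0,0]
  ],
  "fingers": [50,50,66,72,75,75,75,75,75,75]
}}

```text
t: 23.77
tool_pos: [0.6068, 0.0727, 0.2062]
ee_rot: [[-1.0, 0.0, 0.002], [0.0, 1.0, 0.0], [-0.002, 0.0, -1.0]]
force: [1.1, -0.9, 0.3]
width: 0.875
grip_force: 0.0
```

```bash
python3 look.py wC .607 .072 .102; python3 - <<'E'
from h import *
import pickle
d=pickle.load(open('wC.pkl','rb'))
# R1 cup from top view check
t=cam('top','tB')
g=cv2.cvtColor(t['img'],cv2.COLOR_RGB2GRAY);pickle.dump(t,open('tB.pkl','wb'))
a=cv2.imread('pics/wC.png')[:,60:500];b=cv2.resize(cv2.imread('pics/tB.png')[110:270,180:420],(630,420))
cv2.imwrite('pics/c3.png',cv2.resize(np.hstack([a,b]),None,fx=.74,fy=.74,interpolation=cv2.INTER_AREA))
E
```

```text
[0.607 0.073 0.206] [-1.     0.     0.002] 23.7667 -1.5391222530790876 0.875087594222124
exp px [276.62  219.506]
r 39.058152730913974
ell 281.7 210.1 50 64 124 [0.599 0.076 0.102]
```

View pics/c3.png

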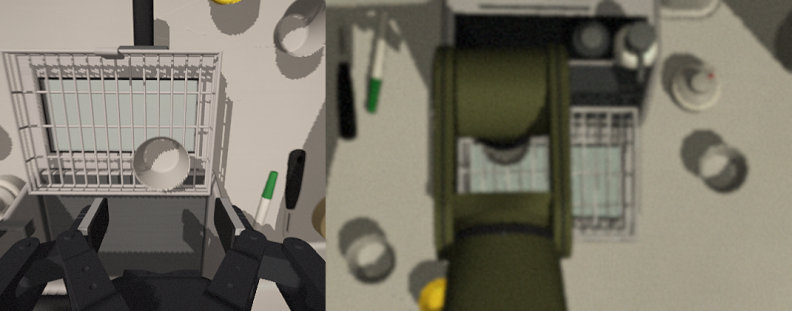

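Request:
{"api": "send_rows", "payload": {
  "linear": [
    [15,0,0],
    [40,-5,0],
    [55,-30,0],
    [57,-65,0],
    [57,-100,0],
    [57,-140,0],
    [55,-180,0],
    [48,-215,0],
    [38,-245,5],
    [30,-268,20],
    [25,-282,40],
    [24,-286,60],
    [24,-286,75],
    [24,-286,76],
    [24,-286,76]
  ],
  "turn": [
    [0,0,0],
    [0,0,0],
    [0,0,0],
    [0,0,0],
    [0,0,0],
    [0,0,0],
    [0,0,0],
    [0,0,0],
    [0,0,0],
    [0,0,0],
    [0,0,0],
    [0,0,0],
    [0,0,0],
    [0,0,0],
    [0,0,0]
  ],
  "fingers": [75,75,75,75,75,85,85,85,85,85,85,85,85,85,85]
}}

```text
t: 25.12
tool_pos: [0.5811, -0.2128, 0.1253]
ee_rot: [[-1.0, 0.0, -0.003], [0.0, 1.0, 0.002], [0.003, 0.002, -1.0]]
force: [0.7, 1.0, 1.0]
width: 0.995
grip_force: 0.0
```

```bash
python3 look.py wD .583 -.213
```

```text
[ 0.581 -0.213  0.125] [-1.     0.    -0.003] 25.1167 -2.0083254645021014 0.9946351061477798
exp px [277.137 228.875]
r 41.509051049349964
ell 272.4 226.3 74 81 57 [ 0.581 -0.217  0.037]
ell 282.6 228.2 74 96 379 [ 0.582 -0.209  0.037]
```

Request:
{"api": "send_rows", "payload": {
  "linear": [
    [0,0,25],
    [0,0,55],
    [0,0,78],
    [0,0,91],
    [0,0,98],
    [0,0,98],
    [0,0,98],
    [0,0,98],
    [0,0,98],
    [0,0,98],
    [0,0,98]
  ],
  "turn": [
    [0,0,0],
    [0,0,0],
    [0,0,0],
    [0,0,0],
    [0,0,0],
    [0,0,0],
    [0,0,0],
    [0,0,0],
    [0,0,0],
    [0,0,0],
    [0,0,0]
  ],
  "fingers": [85,85,85,85,85,85,72,55,50,50,50]
}}

```text
t: 26.08
tool_pos: [0.5842, -0.2141, 0.0321]
ee_rot: [[-1.0, 0.0, 0.005], [0.0, 1.0, -0.002], [-0.005, -0.002, -1.0]]
force: [-0.4, 0.9, 5.9]
width: 0.714
grip_force: 54.0
```

Request:
{"api": "send_rows", "payload": {
  "linear": [
    [0,0,-10],
    [0,0,-40],
    [0,0,-80],
    [3,0,-115],
    [10,15,-130],
    [20,40,-130],
    [28,70,-130],
    [35,100,-130],
    [42,130,-130],
    [47,155,-130],
    [50,172,-130],
    [50,180,-127],
    [50,182,-115],
    [50,182,-100],
    [50,182,-86],
    [50,182,-76],
    [50,182,-73],
    [50,182,-71],
    [50,182,-69],
    [50,182,-69]
  ],
  "turn": [
    [0,0,0],
    [0,0,0],
    [0,0,0],
    [0,0,0],
    [0,0,0],
    [0,0,0],
    [0,0,0],
    [0,0,0],
    [0,0,0],
    [0,0,0],
    [0,0,0],
    [0,0,0],
    [0,0,0],
    [0,0,0],
    [0,0,0],
    [0,0,0],
    [0,0,0],
    [0,0,0],
    [0,0,0],
    [0,0,0]
  ],
  "fingers": [50,50,50,50,50,50,50,50,50,50,50,50,50,50,50,50,50,50,50,50]
}}

```text
t: 27.75
tool_pos: [0.5326, -0.0316, 0.0983]
ee_rot: [[-1.0, 0.001, 0.001], [0.001, 1.0, -0.0], [-0.001, -0.0, -1.0]]
force: [0.8, -0.3, -0.6]
width: 0.719
grip_force: 54.6
```

Nearly down; lower 2 mm, release, rise.

Request:
{"api": "send_rows", "payload": {
  "linear": [
    [0,0,1],
    [0,0,2],
    [0,0,3],
    [0,0,3],
    [0,0,3],
    [0,0,3],
    [0,0,3],
    [0,0,-5],
    [0,0,-20],
    [0,0,-50],
    [0,0,-85],
    [0,0,-110]
  ],
  "turn": [
    [0,0,0],
    [0,0,0],
    [0,0,0],
    [0,0,0],
    [0,0,0],
    [0,0,0],
    [0,0,0],
    [0,0,0],
    [0,0,0],
    [0,0,0],
    [0,0,0],
    [0,0,0]
  ],
  "fingers": [50,50,50,50,66,72,75,75,75,75,75,75]
}}

```text
t: 28.75
tool_pos: [0.5327, -0.0313, 0.2112]
ee_rot: [[-1.0, 0.0, 0.002], [0.0, 1.0, -0.0], [-0.002, -0.0, -1.0]]
force: [1.3, 0.4, 0.7]
width: 0.878
grip_force: 0.0
```

Request:
{"api": "send_rows", "payload": {
  "linear": [
    [5,15,0],
    [15,45,0],
    [25,80,0],
    [35,115,0],
    [43,150,0],
    [52,185,0],
    [60,220,0],
    [66,248,0],
    [70,266,10],
    [72,275,30],
    [72,275,50],
    [72,275,70],
    [72,275,80],
    [72,275,81],
    [72,275,81]
  ],
  "turn": [
    [0,0,-0.05],
    [0,0,-0.15],
    [0,0,-0.26],
    [0,0,-0.37],
    [0,0,-0.48],
    [0,0,-0.59],
    [0,0,-0.7],
    [0,0,-0.81],
    [0,0,-0.92],
    [0,0,-1.0],
    [0,0,-1.047],
    [0,0,-1.047],
    [0,0,-1.047],
    [0,0,-1.047],
    [0,0,-1.047]
  ],
  "fingers": [75,75,75,75,75,85,85,85,85,85,85,85,85,85,85]
}}

```text
t: 30.0
tool_pos: [0.4601, 0.2435, 0.127]
ee_rot: [[-0.501, -0.866, -0.001], [-0.866, 0.501, -0.0], [0.001, 0.001, -1.0]]
force: [0.7, -0.2, 0.0]
width: 0.992
grip_force: 0.0
```

```bash
python3 look.py wE .461 .244
```

```text
[0.46  0.244 0.127] [-0.501 -0.866 -0.001] 30.0 -2.2335850990960395 0.9922054031216444
exp px [278.205 227.15 ]
r 37.82327204674846
```

```bash
python3 - <<'E'
from h import *
import pickle
np.set_printoptions(precision=3,suppress=True)
d=pickle.load(open('wE.pkl','rb'))
g=cv2.medianBlur(cv2.cvtColor(d['img'],cv2.COLOR_RGB2GRAY),3)
c=cv2.HoughCircles(g,cv2.HOUGH_GRADIENT,1,15,param1=90,param2=16,minRadius=32,maxRadius=48)
for u,v,r in c[0]:
    if np.hypot(u-278,v-227)<80: print(u,v,r,onz(d,u,v,.037))
e=cv2.Canny(g,25,70)
for k in cv2.findContours(e,cv2.RETR_LIST,cv2.CHAIN_APPROX_NONE)[0]:
    if len(k)<40: continue
    (u,v),(a,b),an=cv2.fitEllipse(k)
    if np.hypot(u-278,v-227)<70 and 50<b<110: print('e',u,v,a,b,len(k),onz(d,u,v,.037))
cv2.imwrite('pics/wEc.png',cv2.resize(cv2.imread('pics/wE.png')[130:330,140:420],None,fx=2,fy=2))
E
```

```text
281.5 226.5 40.3 [0.458 0.245 0.037]
e 263.18267822265625 247.01199340820312 46.20284652709961 59.54489517211914 159 [0.48  0.253 0.037]
e 279.9161682128906 223.9683380126953 24.777267456054688 69.21277618408203 193 [0.459 0.242 0.037]
e 278.8216247558594 228.0420379638672 76.50811767578125 90.45621490478516 540 [0.461 0.245 0.037]
```

View pics/wEc.png

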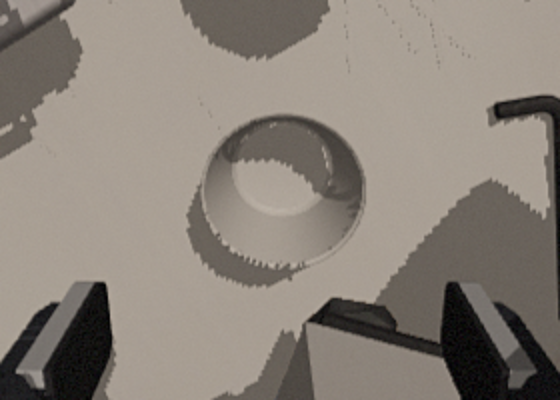

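```bash
python3 - <<'E'
from h import *
import pickle
np.set_printoptions(precision=3,suppress=True)
e=pickle.load(open('wE.pkl','rb'));w=pickle.load(open('w4.pkl','rb'));t=pickle.load(open('tB.pkl','rb'))
p=(140+305/2,130+323/2)
print(onz(e,*p,.09),onz(e,*p,.03))
for q in ((106,150),(128,215)): print(tri(e,p,w,q))
print(tri(e,p,t,(179,237)))
a=cv2.imread('pics/w4.png')[90:260,40:200];b=cv2.imread('pics/wE.png')[200:420,220:420]
cv2.imwrite('pics/c4.png',np.hstack([cv2.resize(a,(376,400)),cv2.resize(b,(364,400))]))
E
```

```text
[0.465 0.269 0.09 ] [0.482 0.305 0.03 ]
(array([0.477, 0.295, 0.045]), np.float64(0.0020652839386690143))
(array([0.433, 0.194, 0.208]), np.float64(0.00807912071264725))
(array([0.477, 0.305, 0.035]), np.float64(0.008827873711344815))
```

Request:
{"api": "send_rows", "payload": {
  "linear": [
    [0,0,25],
    [0,0,50],
    [0,0,72],
    [0,0,88],
    [0,0,97],
    [0,0,100],
    [0,0,100],
    [0,0,100],
    [0,0,100],
    [0,0,100],
    [0,0,100]
  ],
  "turn": [
    [0,0,0],
    [0,0,0],
    [0,0,0],
    [0,0,0],
    [0,0,0],
    [0,0,0],
    [0,0,0],
    [0,0,0],
    [0,0,0],
    [0,0,0],
    [0,0,0]
  ],
  "fingers": [85,85,85,85,85,85,72,55,50,50,50]
}}

```text
t: 30.97
tool_pos: [0.462, 0.2444, 0.0294]
ee_rot: [[-0.5, -0.866, 0.004], [-0.866, 0.5, 0.001], [-0.003, -0.003, -1.0]]
force: [-0.8, -0.5, 5.9]
width: 0.72
grip_force: 54.5
```

Request:
{"api": "send_rows", "payload": {
  "linear": [
    [0,0,-10],
    [0,0,-40],
    [0,0,-80],
    [0,0,-115],
    [8,-10,-138],
    [22,-28,-140],
    [40,-52,-140],
    [58,-76,-140],
    [76,-100,-140],
    [92,-121,-140],
    [105,-138,-140],
    [111,-146,-140],
    [113,-148,-138],
    [113,-148,-125],
    [113,-148,-108],
    [113,-148,-92],
    [113,-148,-80],
    [113,-148,-74],
    [113,-148,-71],
    [113,-148,-71]
  ],
  "turn": [
    [0,0,0],
    [0,0,0],
    [0,0,0],
    [0,0,0],
    [0,0,0.08],
    [0,0,0.2],
    [0,0,0.32],
    [0,0,0.44],
    [0,0,0.56],
    [0,0,0.68],
    [0,0,0.8],
    [0,0,0.92],
    [0,0,1.02],
    [0,0,1.047],
    [0,0,1.047],
    [0,0,1.047],
    [0,0,1.047],
    [0,0,1.047],
    [0,0,1.047],
    [0,0,1.047]
  ],
  "fingers": [50,50,50,50,50,50,50,50,50,50,50,50,50,50,50,50,50,50,50,50]
}}

```text
t: 32.63
tool_pos: [0.5316, 0.0719, 0.0978]
ee_rot: [[-1.0, 0.0, -0.001], [0.0, 1.0, 0.0], [0.001, 0.0, -1.0]]
force: [-0.7, -0.1, 0.4]
width: 0.72
grip_force: 54.7
```

Request:
{"api": "send_rows", "payload": {
  "linear": [
    [0,0,2],
    [0,0,4],
    [0,0,5],
    [0,0,5],
    [0,0,5],
    [0,0,5],
    [0,0,5],
    [0,0,-5],
    [0,0,-20],
    [0,0,-50],
    [0,0,-85],
    [0,0,-125],
    [0,0,-150],
    [0,0,-155]
  ],
  "turn": [
    [0,0,0],
    [0,0,0],
    [0,0,0],
    [0,0,0],
    [0,0,0],
    [0,0,0],
    [0,0,0],
    [0,0,0],
    [0,0,0],
    [0,0,0],
    [0,0,0],
    [0,0,0],
    [0,0,0],
    [0,0,0]
  ],
  "fingers": [50,50,50,50,66,72,75,75,75,75,75,75,75,75]
}}

```text
t: 33.8
tool_pos: [0.5346, 0.072, 0.2608]
ee_rot: [[-1.0, 0.0, 0.012], [0.0, 1.0, 0.0], [-0.012, 0.0, -1.0]]
force: [0.6, -1.2, 1.1]
width: 0.877
grip_force: 0.0
```

```bash
python3 look.py wF .532 .072 .102; python3 look.py wF .532 -.032 .102|tail -2;python3 look.py wF .607 .072 .102|tail -2
```

```text
[0.535 0.072 0.261] [-1.     0.     0.012] 33.8 -1.5363616173368453 0.8772398370845464
exp px [277.538 197.448]
r 32.320585882526366
r 32.48235345727761
ell 203.6 206.0 39 57 233 [ 0.539 -0.003  0.102]
exp px [277.665 268.603]
r 30.23302148926898
```

Request:
{"api": "send_rows", "payload": {
  "linear": [
    [5,-3,0],
    [15,-8,0],
    [25,-14,0],
    [40,-22,0],
    [55,-30,0],
    [70,-38,0],
    [82,-45,0],
    [90,-50,0],
    [95,-52,0],
    [95,-52,0],
    [95,-52,0],
    [95,-52,0],
    [95,-52,0],
    [95,-52,0]
  ],
  "turn": [
    [0,0,0.12],
    [0,0,0.24],
    [0,0,0.36],
    [0,0,0.48],
    [0,0,0.6],
    [0,0,0.72],
    [0,0,0.84],
    [0,0,0.96],
    [0,0,1.08],
    [0,0,1.2],
    [0,0,1.32],
    [0,0,1.44],
    [0,0,1.5708],
    [0,0,1.5708]
  ],
  "fingers": [0,0,0,0,0,0,0,0,0,0,0,0,0,0]
}}

```text
t: 35.12
tool_pos: [0.4356, 0.0199, 0.2503]
ee_rot: [[0.002, 1.0, -0.005], [1.0, -0.002, 0.0], [0.0, -0.005, -1.0]]
force: [-0.1, -0.2, -0.1]
width: -0.004
grip_force: 0.0
```

Request:
{"api": "send_rows", "payload": {
  "linear": [
    [0,0,0],
    [0,0,0],
    [0,0,0],
    [0,0,0],
    [0,0,0],
    [0,0,0],
    [0,0,0],
    [0,0,0],
    [0,0,0],
    [0,0,0],
    [0,0,0],
    [0,0,0],
    [0,0,0],
    [0,0,0]
  ],
  "turn": [
    [0,0,0.12],
    [0,0,0.24],
    [0,0,0.36],
    [0,0,0.48],
    [0,0,0.6],
    [0,0,0.72],
    [0,0,0.84],
    [0,0,0.96],
    [0,0,1.08],
    [0,0,1.2],
    [0,0,1.32],
    [0,0,1.44],
    [0,0,1.5708],
    [0,0,1.5708]
  ],
  "fingers": [0,0,0,0,0,0,0,0,0,0,0,0,0,0]
}}

```text
t: 36.28
tool_pos: [0.4361, 0.0199, 0.2512]
ee_rot: [[1.0, 0.0, -0.003], [0.0, -1.0, 0.0], [-0.003, -0.0, -1.0]]
force: [0.9, -0.1, 0.4]
width: 0.003
grip_force: 0.0
```

```bash
python3 - <<'E'
from h import *
import pickle
np.set_printoptions(precision=3,suppress=True)
s=manip.sense();print(s['tool_pos'],s['ee_rot'],s['t'],s['force'])
d=cam('wrist','wG');pickle.dump(d,open('wG.pkl','wb'))
g=cv2.medianBlur(cv2.cvtColor(d['img'],cv2.COLOR_RGB2GRAY),3)
for p in ((.532,.072),(.533,-.032),(.607,.072)):
    print(p,proj(d,[*p,.102]))
c=cv2.HoughCircles(g,cv2.HOUGH_GRADIENT,1,25,param1=90,param2=18,minRadius=26,maxRadius=40)
for u,v,r in c[0]: print(u,v,r,onz(d,u,v,.102))
E
```

```text
[0.436 0.02  0.251] [[ 1.     0.    -0.003]
 [ 0.    -1.     0.   ]
 [-0.003 -0.    -1.   ]] 36.2833 [ 0.903 -0.093  0.4  ]
(0.532, 0.072) [218.369 101.242]
(0.533, -0.032) [337.177 100.062]
(0.607, 0.072) [212.243  -0.145]
218.5 101.5 36.0 [0.532 0.072 0.102]
335.5 98.5 39.4 [ 0.534 -0.03   0.102]
338.5 41.5 29.3 [ 0.578 -0.03   0.102]
173.5 212.5 28.2 [0.429 0.123 0.102]
249.5 1.5 28.3 [0.606 0.042 0.102]
399.5 257.5 29.4 [ 0.38  -0.107  0.102]
```

Request:
{"api": "send_rows", "payload": {
  "linear": [
    [0,0,5],
    [0,0,15],
    [3,0,35],
    [6,0,60],
    [10,0,90],
    [14,0,120],
    [18,0,142],
    [19,0,152],
    [19,0,154],
    [19,0,154]
  ],
  "turn": [
    [0,0.1,0],
    [0,0.2,0],
    [0,0.3,0],
    [0,0.4,0],
    [0,0.48,0],
    [0,0.5236,0],
    [0,0.5236,0],
    [0,0.5236,0],
    [0,0.5236,0],
    [0,0.5236,0]
  ],
  "fingers": [0,0,0,0,0,0,0,0,0,0]
}}

```text
t: 37.17
tool_pos: [0.4549, 0.0199, 0.0975]
ee_rot: [[0.868, 0.002, 0.497], [0.003, -1.0, 0.0], [0.497, 0.001, -0.868]]
force: [-0.5, -0.1, 1.0]
width: 0.003
grip_force: 0.0
```

Request:
{"api": "send_rows", "payload": {
  "linear": [
    [4,0,2.3],
    [9,0,5.2],
    [15,0,8.7],
    [22,0,12.7],
    [30,0,17.3],
    [38,0,22],
    [46,0,26.6],
    [54,0,31.2],
    [62,0,35.8],
    [70,0,40.4],
    [78,0,45],
    [86,0,49.6],
    [94,0,54.3],
    [102,0,58.9],
    [110,0,63.5],
    [118,0,68.1],
    [126,0,72.7],
    [133,0,76.8],
    [139,0,80.2],
    [143,0,82.5]
  ],
  "turn": [
    [0,0,0],
    [0,0,0],
    [0,0,0],
    [0,0,0],
    [0,0,0],
    [0,0,0],
    [0,0,0],
    [0,0,0],
    [0,0,0],
    [0,0,0],
    [0,0,0],
    [0,0,0],
    [0,0,0],
    [0,0,0],
    [0,0,0],
    [0,0,0],
    [0,0,0],
    [0,0,0],
    [0,0,0],
    [0,0,0]
  ],
  "fingers": [0,0,0,0,0,0,0,0,0,0,0,0,0,0,0,0,0,0,0,0]
}}

```text
t: 38.83
tool_pos: [0.6217, 0.0198, 0.0989]
ee_rot: [[0.866, -0.0, 0.5], [-0.0, -1.0, -0.0], [0.5, -0.0, -0.866]]
force: [-1.8, -0.8, 0.1]
width: -0.005
grip_force: 0.7
```

Pushing with about 2 N; continue gently to the stop.

Request:
{"api": "send_rows", "payload": {
  "linear": [
    [3,0,1.7],
    [6,0,3.5],
    [9,0,5.2],
    [12,0,6.9],
    [14,0,8.1],
    [15.5,0,8.9],
    [15.5,0,8.9]
  ],
  "turn": [
    [0,0,0],
    [0,0,0],
    [0,0,0],
    [0,0,0],
    [0,0,0],
    [0,0,0],
    [0,0,0]
  ],
  "fingers": [0,0,0,0,0,0,0]
}}

```text
t: 39.42
tool_pos: [0.6391, 0.0198, 0.0992]
ee_rot: [[0.866, -0.0, 0.5], [-0.0, -1.0, -0.0], [0.5, -0.0, -0.866]]
force: [0.5, -0.1, 0.1]
width: 0.005
grip_force: 0.0
```

Request:
{"api": "send_rows", "payload": {
  "linear": [
    [2,0,1.1],
    [4,0,2.3],
    [5,0,2.9],
    [6,0,3.5],
    [6,0,3.5]
  ],
  "turn": [
    [0,0,0],
    [0,0,0],
    [0,0,0],
    [0,0,0],
    [0,0,0]
  ],
  "fingers": [0,0,0,0,0]
}}

```text
t: 39.83
tool_pos: [0.6433, 0.0199, 0.0988]
ee_rot: [[0.87, 0.001, 0.494], [0.001, -1.0, 0.0], [0.494, -0.0, -0.87]]
force: [-25.2, -1.0, 17.9]
width: -0.002
grip_force: 12.6
```

Request:
{"api": "send_rows", "payload": {
  "linear": [
    [-3,0,-6],
    [-3,0,-25],
    [-3,0,-55],
    [-3,0,-90],
    [-5,-5,-125],
    [-10,-12,-160],
    [-15,-20,-190],
    [-20,-27,-220],
    [-23,-31,-240],
    [-23,-31,-246],
    [-23,-31,-246],
    [-23,-31,-246]
  ],
  "turn": [
    [0,0,0],
    [0,0,0],
    [0,0,0],
    [0,0,0],
    [0,-0.08,0],
    [0,-0.18,0],
    [0,-0.28,0],
    [0,-0.38,0],
    [0,-0.47,0],
    [0,-0.5236,0],
    [0,-0.5236,0],
    [0,-0.5236,0]
  ],
  "fingers": [0,0,0,0,0,20,50,50,50,50,50,50]
}}

```text
t: 40.83
tool_pos: [0.5035, 0.051, 0.3008]
ee_rot: [[1.0, -0.0, 0.002], [-0.0, -1.0, 0.0], [0.002, -0.0, -1.0]]
force: [-0.2, -0.6, -0.3]
width: 0.583
grip_force: 0.0
```

```bash
python3 - <<'E'
from h import *
np.set_printoptions(precision=3,suppress=True)
s=manip.sense();print(s['tool_pos'],s['ee_rot'][0],s['t'])
d=cam('wrist','wH');t=cam('top','tH');sc=cam('scene','sH')
a=cv2.imread('pics/wH.png');b=cv2.imread('pics/tH.png')[60:300,150:440];c=cv2.imread('pics/sH.png')[130:320,150:420]
L=cv2.resize(a,(400,300));R=cv2.resize(b,(400,300));C=cv2.resize(c,(400,281))
o=np.zeros((590,800,3),np.uint8);o[:300,:400]=L;o[:300,400:]=R;o[305:586,:400]=C
e=cv2.resize(a[0:140,150:420],(400,207));o[305:512,400:]=e
cv2.imwrite('pics/c5.png',o)
E
```

```text
[0.504 0.051 0.301] [ 1.    -0.     0.002] 40.8333
```

View pics/c5.png

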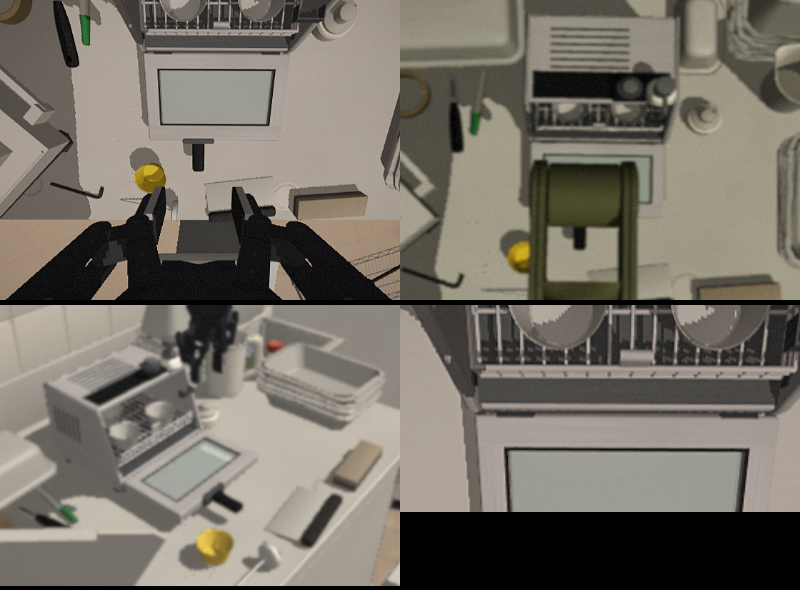

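Request:
{"api": "send_rows", "payload": {
  "linear": [
    [-15,0,20],
    [-35,0,55],
    [-52,0,95],
    [-61,0,135],
    [-61,0,175],
    [-61,0,210],
    [-61,0,238],
    [-61,0,255],
    [-61,0,263],
    [-61,0,263],
    [-61,0,263],
    [-61,0,263],
    [-61,0,263],
    [-61,0,263],
    [-61,0,263],
    [-61,0,263]
  ],
  "turn": [
    [0,0,0],
    [0,0,0],
    [0,0,0],
    [0,0,0],
    [0,0,0],
    [0,0,0],
    [0,0,0],
    [0,0,0],
    [0,0,0],
    [0,0,0],
    [0,0,0],
    [0,0,0],
    [0,0,0],
    [0,0,0],
    [0,0,0],
    [0,0,0]
  ],
  "fingers": [50,50,50,50,50,50,50,50,50,50,40,30,15,15,15,15],
  "squeeze": 40
}}

```text
t: 42.32
tool_pos: [0.4433, 0.0515, 0.0396]
ee_rot: [[1.0, -0.001, 0.003], [-0.001, -1.0, 0.001], [0.003, -0.001, -1.0]]
force: [-2.0, 4.7, 5.7]
width: 0.27
grip_force: 40.8
```

```bash
python3 - <<'E'
import numpy as np
from h import manip
s=manip.sense();p=s['tool_pos'];print(p,s['force'])
v=np.array([p[0]-.637,p[2]-.045]);r=np.hypot(*v);a0=np.arctan2(v[1],v[0])%(2*np.pi)
o=[]
th=np.r_[np.linspace(0,94,33)[1:],np.linspace(94,110,14)[1:]]
for t in th:
    a=a0-np.radians(t); o.append([round(1000*(r*np.cos(a)-v[0])),0,-round(1000*(r*np.sin(a)-v[1]))])
print(r,np.degrees(a0));print(o[:20]);b=np.array(o[19]);print([list(map(int,np.array(x)-b)) for x in o[20:32]]);b=np.array(o[31]);print([list(map(int,np.array(x)-b)) for x in o[32:]])
E
```

```text
[0.44330413 0.05149293 0.03956156] [-1.97266019  4.70036979  5.70722332]
0.19377220606230244 181.60828337634166
[[0, 0, -10], [0, 0, -20], [1, 0, -30], [3, 0, -40], [5, 0, -49], [7, 0, -59], [10, 0, -68], [14, 0, -78], [18, 0, -87], [22, 0, -96], [27, 0, -104], [32, 0, -113], [38, 0, -121], [44, 0, -129], [51, 0, -136], [58, 0, -143], [65, 0, -150], [72, 0, -157], [80, 0, -163], [89, 0, -168]]
[[8, 0, -5], [17, 0, -10], [26, 0, -14], [35, 0, -18], [44, 0, -22], [54, 0, -24], [63, 0, -27], [73, 0, -29], [83, 0, -30], [93, 0, -31], [103, 0, -31], [113, 0, -31]]
[[4, 0, 0], [8, 0, 0], [12, 0, 1], [16, 0, 1], [20, 0, 2], [25, 0, 3], [29, 0, 3], [33, 0, 4], [37, 0, 5], [41, 0, 6], [45, 0, 7], [49, 0, 8], [53, 0, 10]]
```

Request:
{"api": "send_rows", "payload": {
  "linear": [
    [0,0,-10],
    [0,0,-20],
    [1,0,-30],
    [3,0,-40],
    [5,0,-49],
    [7,0,-59],
    [10,0,-68],
    [14,0,-78],
    [18,0,-87],
    [22,0,-96],
    [27,0,-104],
    [32,0,-113],
    [38,0,-121],
    [44,0,-129],
    [51,0,-136],
    [58,0,-143],
    [65,0,-150],
    [72,0,-157],
    [80,0,-163],
    [89,0,-168]
  ],
  "turn": [
    [0,0,0],
    [0,0,0],
    [0,0,0],
    [0,0,0],
    [0,0,0],
    [0,0,0],
    [0,0,0],
    [0,0,0],
    [0,0,0],
    [0,0,0],
    [0,0,0],
    [0,0,0],
    [0,0,0],
    [0,0,0],
    [0,0,0],
    [0,0,0],
    [0,0,0],
    [0,0,0],
    [0,0,0],
    [0,0,0]
  ],
  "fingers": [15,15,15,15,15,15,15,15,15,15,15,15,15,15,15,15,15,15,15,15]
}}

```text
t: 43.98
tool_pos: [0.5286, 0.0512, 0.2052]
ee_rot: [[1.0, 0.0, -0.008], [0.0, -1.0, 0.0], [-0.008, -0.0, -1.0]]
force: [-10.8, 3.4, 2.2]
width: 0.275
grip_force: 40.3
```

Request:
{"api": "send_rows", "payload": {
  "linear": [
    [8,0,-5],
    [17,0,-10],
    [26,0,-14],
    [35,0,-18],
    [44,0,-22],
    [54,0,-24],
    [63,0,-27],
    [73,0,-29],
    [83,0,-30],
    [93,0,-31],
    [102,0,-31],
    [109,0,-31],
    [113,0,-31],
    [113,0,-31]
  ],
  "turn": [
    [0,0,0],
    [0,0,0],
    [0,0,0],
    [0,0,0],
    [0,0,0],
    [0,0,0],
    [0,0,0],
    [0,0,0],
    [0,0,0],
    [0,0,0],
    [0,0,0],
    [0,0,0],
    [0,0,0],
    [0,0,0]
  ],
  "fingers": [15,15,15,15,15,15,15,15,15,15,15,15,15,15]
}}

```text
t: 45.15
tool_pos: [0.6438, 0.0506, 0.2369]
ee_rot: [[1.0, 0.0, -0.002], [0.0, -1.0, -0.001], [-0.002, 0.001, -1.0]]
force: [-2.4, 1.2, -0.7]
width: 0.267
grip_force: 39.2
```

Now the last stretch, slowly.

Request:
{"api": "send_rows", "payload": {
  "linear": [
    [3,0,0],
    [6,0,0],
    [9,0,0],
    [12,0,1],
    [15,0,1],
    [18,0,2],
    [21,0,2],
    [24,0,3],
    [27,0,3],
    [30,0,4],
    [33,0,4],
    [36,0,5],
    [38,0,5],
    [40,0,6],
    [42,0,6],
    [44,0,7],
    [46,0,7],
    [46,0,7]
  ],
  "turn": [
    [0,0,0],
    [0,0,0],
    [0,0,0],
    [0,0,0],
    [0,0,0],
    [0,0,0],
    [0,0,0],
    [0,0,0],
    [0,0,0],
    [0,0,0],
    [0,0,0],
    [0,0,0],
    [0,0,0],
    [0,0,0],
    [0,0,0],
    [0,0,0],
    [0,0,0],
    [0,0,0]
  ],
  "fingers": [15,15,15,15,15,15,15,15,15,15,15,15,15,15,15,15,15,15]
}}

```text
t: 46.65
tool_pos: [0.6911, 0.0504, 0.2308]
ee_rot: [[1.0, -0.0, 0.003], [-0.0, -1.0, -0.001], [0.003, 0.001, -1.0]]
force: [-1.6, -1.2, 5.1]
width: 0.262
grip_force: 38.9
```

Request:
{"api": "send_rows", "payload": {
  "linear": [
    [1,0,0.3],
    [2,0,0.6],
    [3,0,0.9],
    [4,0,1.2],
    [5,0,1.6],
    [5,0,1.6]
  ],
  "turn": [
    [0,0,0],
    [0,0,0],
    [0,0,0],
    [0,0,0],
    [0,0,0],
    [0,0,0]
  ],
  "fingers": [15,15,15,15,15,15]
}}

```text
t: 47.15
tool_pos: [0.6963, 0.0504, 0.2296]
ee_rot: [[1.0, -0.0, 0.004], [-0.0, -1.0, -0.001], [0.004, 0.001, -1.0]]
force: [-1.7, -0.3, 5.2]
width: 0.259
grip_force: 38.8
```

Request:
{"api": "send_rows", "payload": {
  "linear": [
    [1,0,0.3],
    [2,0,0.6],
    [3,0,0.9],
    [4,0,1.2],
    [4,0,1.2]
  ],
  "turn": [
    [0,0,0],
    [0,0,0],
    [0,0,0],
    [0,0,0],
    [0,0,0]
  ],
  "fingers": [15,15,15,15,15]
}}

```text
t: 47.57
tool_pos: [0.7003, 0.0504, 0.2285]
ee_rot: [[1.0, -0.0, 0.004], [-0.0, -1.0, -0.001], [0.004, 0.001, -1.0]]
force: [-1.3, -1.5, 6.4]
width: 0.257
grip_force: 38.8
```

```bash
cat > prof.py <<'E'
from h import *
d=cam('top');w=cam('wrist')
for n,c in(('top',d),('wrist',w)):
  for y in(.11,.0):
    g=cv2.cvtColor(c['img'],cv2.COLOR_RGB2GRAY)
    o=[]
    for x in np.arange(.64,.712,.003):
        u,v=proj(c,[x,y,.19]); u,v=int(round(u)),int(round(v))
        o.append(int(g[v,u]) if 0<=v<420 and 0<=u<560 else -1)
    print(n,y,o)
print(np.round(manip.sense()['tool_pos'],4))
E
python3 prof.py
```

```text
top 0.11 [69, 70, 66, 63, 67, 65, 59, 63, 63, 62, 61, 63, 62, 59, 60, 62, 57, 59, 62, 60, 67, 64, 60, 62]
top 0.0 [58, 62, 72, 72, 74, 75, 73, 71, 69, 82, 122, 118, 111, 59, 47, 55, 105, 90, 51, 25, 11, 10, 13, 17]
wrist 0.11 [41, 46, 35, 33, 27, 36, 36, 30, 30, 135, 192, 190, 191, 138, 95, 93, 33, 95, 214, 221, 32, 41, 45, 38]
wrist 0.0 [56, 59, 63, 34, 33, 33, 29, 17, 196, 193, 194, 196, 188, 121, 94, 91, 83, 22, 26, 16, 28, 32, 27, 26]
[0.7003 0.0504 0.2284]
```

Request:
{"api": "send_rows", "payload": {
  "linear": [
    [1,0,0.3],
    [2,0,0.6],
    [3,0,0.9],
    [4,0,1.2],
    [5,0,1.6],
    [5,0,1.6]
  ],
  "turn": [
    [0,0,0],
    [0,0,0],
    [0,0,0],
    [0,0,0],
    [0,0,0],
    [0,0,0]
  ],
  "fingers": [15,15,15,15,15,15]
}}

```text
t: 48.17
tool_pos: [0.7054, 0.0504, 0.227]
ee_rot: [[1.0, -0.0, 0.005], [-0.0, -1.0, -0.001], [0.005, 0.001, -1.0]]
force: [-0.6, -0.6, 5.3]
width: 0.256
grip_force: 38.8
```

```bash
python3 prof.py
```

```text
top 0.11 [74, 68, 68, 74, 70, 64, 67, 66, 57, 62, 62, 62, 63, 60, 60, 59, 60, 58, 58, 57, 66, 65, 60, 61]
top 0.0 [53, 53, 64, 68, 77, 74, 76, 71, 75, 77, 69, 79, 101, 83, 62, 53, 106, 94, 54, 22, 13, 8, 10, 18]
wrist 0.11 [42, 33, 44, 38, 32, 33, 30, 32, 33, 25, 31, 19, 190, 186, 184, 107, 97, 82, 211, 216, 37, 39, 40, 43]
wrist 0.0 [29, 46, 62, 59, 55, 38, 40, 29, 31, 12, 189, 193, 194, 191, 152, 95, 84, 21, 26, 29, 26, 25, 24, 27]
[0.7055 0.0504 0.227 ]
```

Request:
{"api": "send_rows", "payload": {
  "linear": [
    [1,0,0.3],
    [2,0,0.6],
    [3,0,0.9],
    [4,0,1.3],
    [5,0,1.7],
    [5,0,1.7]
  ],
  "turn": [
    [0,0,0],
    [0,0,0],
    [0,0,0],
    [0,0,0],
    [0,0,0],
    [0,0,0]
  ],
  "fingers": [15,15,15,15,15,15]
}}

```text
t: 48.77
tool_pos: [0.7106, 0.0503, 0.2253]
ee_rot: [[1.0, -0.0, 0.005], [-0.0, -1.0, -0.001], [0.005, 0.001, -1.0]]
force: [-0.6, -1.0, 4.6]
width: 0.252
grip_force: 38.8
```

```bash
python3 prof.py
```

```text
top 0.11 [72, 74, 75, 76, 72, 73, 68, 67, 65, 68, 65, 65, 62, 60, 60, 63, 57, 65, 59, 56, 61, 67, 63, 65]
top 0.0 [51, 52, 53, 51, 58, 62, 72, 69, 75, 74, 75, 72, 73, 79, 87, 81, 107, 96, 56, 24, 12, 17, 7, 16]
wrist 0.11 [39, 41, 37, 41, 42, 41, 40, 31, 39, 32, 30, 25, 35, 20, 189, 188, 140, 92, 205, 220, 34, 37, 41, 48]
wrist 0.0 [28, 25, 62, 61, 62, 58, 58, 25, 36, 34, 36, 24, 195, 192, 193, 187, 112, 14, 24, 21, 25, 32, 27, 21]
[0.7106 0.0503 0.2254]
```

Request:
{"api": "send_rows", "payload": {
  "linear": [
    [1,0,0.3],
    [2,0,0.6],
    [3,0,0.9],
    [4,0,1.3],
    [4,0,1.3],
    [4,0,1.3]
  ],
  "turn": [
    [0,0,0],
    [0,0,0],
    [0,0,0],
    [0,0,0],
    [0,0,0],
    [0,0,0]
  ],
  "fingers": [15,15,15,15,15,15]
}}

```text
t: 49.37
tool_pos: [0.7124, 0.0504, 0.2246]
ee_rot: [[1.0, -0.0, -0.001], [-0.0, -1.0, -0.001], [-0.001, 0.001, -1.0]]
force: [-9.4, -2.0, 10.7]
width: 0.246
grip_force: 38.9
```

```bash
python3 prof.py
```

```text
top 0.11 [74, 72, 79, 73, 77, 72, 72, 72, 69, 66, 68, 65, 61, 62, 60, 59, 63, 57, 63, 56, 64, 65, 63, 66]
top 0.0 [22, 46, 56, 56, 51, 55, 58, 66, 67, 74, 73, 74, 72, 70, 73, 65, 102, 88, 54, 25, 19, 14, 11, 12]
wrist 0.11 [84, 41, 39, 45, 39, 33, 39, 37, 21, 30, 34, 27, 31, 34, 95, 184, 180, 104, 212, 220, 43, 45, 41, 33]
wrist 0.0 [26, 24, 42, 55, 61, 62, 63, 30, 29, 31, 26, 33, 136, 189, 194, 190, 152, 20, 23, 31, 27, 29, 23, 25]
[0.7124 0.0504 0.2246]
```

Request:
{"api": "send_rows", "payload": {
  "linear": [
    [1,0,0.3],
    [2,0,0.6],
    [2,0,0.6],
    [2,0,0.6]
  ],
  "turn": [
    [0,0,0],
    [0,0,0],
    [0,0,0],
    [0,0,0]
  ],
  "fingers": [15,15,15,15]
}}

```text
t: 49.8
tool_pos: [0.7127, 0.0504, 0.2243]
ee_rot: [[1.0, -0.0, -0.006], [-0.0, -1.0, -0.001], [-0.006, 0.001, -1.0]]
force: [-18.7, -1.5, 14.3]
width: 0.248
grip_force: 38.5
```

Request:
{"api": "send_rows", "payload": {
  "linear": [
    [0,0,0],
    [0,0,0],
    [0,0,0],
    [0,0,-15],
    [0,0,-40],
    [0,0,-70],
    [0,0,-95],
    [0,0,-100],
    [0,0,-100],
    [0,0,-100]
  ],
  "turn": [
    [0,0,0],
    [0,0,0],
    [0,0,0],
    [0,0,0],
    [0,0,0],
    [0,0,0],
    [0,0,0],
    [0,0,0],
    [0,0,0],
    [0,0,0]
  ],
  "fingers": [30,40,42,42,42,42,20,0,0,0]
}}

```text
t: 50.63
tool_pos: [0.7149, 0.0508, 0.3214]
ee_rot: [[1.0, -0.0, 0.0], [-0.0, -1.0, -0.0], [0.0, 0.0, -1.0]]
force: [-0.3, 0.3, -0.1]
width: 0.003
grip_force: 0.0
```

```bash
python3 - <<'E'
from h import *
import pickle
np.set_printoptions(precision=3,suppress=True)
s=manip.sense();print(s['tool_pos'],s['t'])
for n in('wrist','top'):
    c=cam(n,'z_'+n)
    g=cv2.cvtColor(c['img'],cv2.COLOR_RGB2GRAY)
    for y in (.11,.0,-.03):
        o=[]
        for x in np.arange(.655,.712,.003):
            u,v=proj(c,[x,y,.19]).round().astype(int);o.append(int(g[v,u]) if 0<=v<420 and 0<=u<560 else -1)
        print(n,y,o)
    if n=='wrist':
        print('start px',proj(c,[.713,-.025,.222]),'r',13*.001*c['fx']/.25)
        h=cv2.HoughCircles(cv2.medianBlur(g,3),cv2.HOUGH_GRADIENT,1,8,param1=80,param2=12,minRadius=10,maxRadius=35)
        for u,v,r in h[0]:
            p=onz(c,u,v,.222)
            if np.hypot(p[0]-.713,p[1]+.025)<.03: print(u,v,r,p)
E
```

```text
[0.715 0.051 0.321] 50.6333
wrist 0.11 [194, 196, 194, 196, 197, 179, 169, 173, 169, 168, 165, 130, 31, 187, 167, 24, 31, 33, 39]
wrist 0.0 [195, 195, 196, 195, 188, 176, 173, 170, 169, 172, 169, 118, 14, 17, 29, 33, 13, 33, 25]
wrist -0.03 [197, 196, 196, 196, 184, 175, 174, 169, 168, 176, 90, 96, 136, 135, 133, 131, 130, 130, 130]
start px [369.999 226.383] r 15.1303714694542
364.5 219.5 24.3 [ 0.719 -0.02   0.222]
370.5 226.5 15.0 [ 0.713 -0.025  0.222]
363.5 209.5 29.9 [ 0.728 -0.018  0.222]
399.5 209.5 32.1 [ 0.728 -0.047  0.222]
373.5 215.5 25.2 [ 0.722 -0.027  0.222]
348.5 202.5 24.5 [ 0.733 -0.006  0.222]
358.5 228.5 25.2 [ 0.711 -0.016  0.222]
356.5 215.5 16.0 [ 0.722 -0.013  0.222]
top 0.11 [37, 35, 34, 39, 41, 42, 42, 41, 48, 52, 50, 50, 54, 54, 61, 45, 36, 32, 36]
top 0.0 [36, 54, 62, 59, 55, 67, 67, 73, 70, 72, 75, 78, 74, 69, 72, 71, 49, 22, 15]
top -0.03 [48, 53, 51, 51, 52, 53, 54, 58, 54, 48, 51, 50, 45, 41, 47, 45, 50, 50, 47]
```

Request:
{"api": "send_rows", "payload": {
  "linear": [
    [0,5,-10],
    [0,12,-15],
    [0,20,-15],
    [-1,28,-15],
    [-1,36,-15],
    [-2,44,-15],
    [-2,52,-15],
    [-2,60,-15],
    [-2,68,-15],
    [-2,74,-10],
    [-2,76,0],
    [-2,76,15],
    [-2,76,30],
    [-2,76,45],
    [-2,76,58],
    [-2,76,66],
    [-2,76,72],
    [-2,76,75],
    [-2,76,75]
  ],
  "turn": [
    [0,0,-0.12],
    [0,0,-0.24],
    [0,0,-0.36],
    [0,0,-0.48],
    [0,0,-0.6],
    [0,0,-0.72],
    [0,0,-0.84],
    [0,0,-0.96],
    [0,0,-1.08],
    [0,0,-1.2],
    [0,0,-1.32],
    [0,0,-1.44],
    [0,0,-1.5708],
    [0,0,-1.5708],
    [0,0,-1.5708],
    [0,0,-1.5708],
    [0,0,-1.5708],
    [0,0,-1.5708],
    [0,0,-1.5708]
  ],
  "fingers": [0,0,0,0,0,0,0,0,0,0,0,0,0,0,0,0,0,0,0]
}}

```text
t: 52.32
tool_pos: [0.7127, -0.0251, 0.246]
ee_rot: [[0.001, 1.0, -0.001], [1.0, -0.001, 0.0], [0.0, -0.001, -1.0]]
force: [-0.3, -0.1, -0.3]
width: 0.0
grip_force: 0.0
```

Request:
{"api": "send_rows", "payload": {
  "linear": [
    [0,0,2],
    [0,0,4],
    [0,0,6],
    [0,0,8],
    [0,0,9.5],
    [0,0,10.5],
    [0,0,10.5]
  ],
  "turn": [
    [0,0,0],
    [0,0,0],
    [0,0,0],
    [0,0,0],
    [0,0,0],
    [0,0,0],
    [0,0,0]
  ],
  "fingers": [0,0,0,0,0,0,0]
}}

```text
t: 52.9
tool_pos: [0.7132, -0.0252, 0.2369]
ee_rot: [[0.0, 1.0, 0.001], [1.0, -0.0, -0.0], [-0.0, 0.001, -1.0]]
force: [-0.2, -0.6, 3.9]
width: 0.003
grip_force: 1.8
```

Request:
{"api": "send_rows", "payload": {
  "linear": [
    [0,0,1],
    [0,0,2],
    [0,0,3],
    [0,0,3.5],
    [0,0,3.5]
  ],
  "turn": [
    [0,0,0],
    [0,0,0],
    [0,0,0],
    [0,0,0],
    [0,0,0]
  ],
  "fingers": [0,0,0,0,0]
}}

```text
t: 53.32
tool_pos: [0.7133, -0.0252, 0.235]
ee_rot: [[0.0, 1.0, 0.002], [1.0, -0.0, -0.0], [-0.0, 0.002, -1.0]]
force: [-1.8, 0.1, 9.0]
width: 0.003
grip_force: 4.5
```

Request:
{"api": "send_rows", "payload": {
  "linear": [
    [0,0,1.5],
    [0,0,1.5],
    [0,0,1.5],
    [0,0,-5],
    [0,0,-25],
    [0,0,-60],
    [0,0,-90],
    [0,0,-110],
    [0,0,-115],
    [0,0,-115]
  ],
  "turn": [
    [0,0,0],
    [0,0,0],
    [0,0,0],
    [0,0,0],
    [0,0,0],
    [0,0,0],
    [0,0,0],
    [0,0,0],
    [0,0,0],
    [0,0,0]
  ],
  "fingers": [0,0,0,0,0,0,0,0,0,0]
}}

```text
t: 54.15
tool_pos: [0.7133, -0.0252, 0.3492]
ee_rot: [[0.0, 1.0, 0.003], [1.0, -0.0, -0.0], [-0.0, 0.003, -1.0]]
force: [0.0, 0.3, -0.5]
width: -0.0
grip_force: 0.0
```

```bash
python3 - <<'E'
from h import *
np.set_printoptions(precision=3,suppress=True)
s=manip.sense();print(s['tool_pos'],s['t'],s['force'])
c=cam('wrist');g=cv2.cvtColor(c['img'],cv2.COLOR_RGB2GRAY)
for y in (.11,.0):
    print([int(g[v,u]) if 0<=v<420 and 0<=u<560 else -1 for u,v in [proj(c,[x,y,.19]).round().astype(int) for x in np.arange(.655,.712,.003)]])
# table cups left? yellow unmoved
t=cam('top');hsv=cv2.cvtColor(t['img'],cv2.COLOR_RGB2HSV)
def yc(i):
    m=cv2.inRange(cv2.cvtColor(i,cv2.COLOR_RGB2HSV),(18,150,60),(35,255,255))[220:300,200:280];M=cv2.moments(m,True);return M['m10']/M['m00'],M['m01']/M['m00']
import pickle
print(yc(t['img']),yc(pickle.load(open('d0.pkl','rb'))['top']['img']))
E
```

```text
[ 0.713 -0.025  0.349] 54.15 [ 0.003  0.258 -0.483]
[157, 158, 153, 138, 151, 173, 153, 154, 150, 151, 148, 83, 151, 179, 151, 33, 35, 38, 35]
[158, 174, 153, 150, 155, 179, 158, 157, 155, 159, 159, 84, 186, 16, 31, 30, 23, 22, 19]
(39.89808917197452, 45.21868365180467) (40.12605042016807, 45.7563025210084)
```

The door is still shut, the yellow cup hasn't moved, and the arm is clear, so I'm handing in.

```bash
python3 -c "
from station import manip
print(manip.hand_in())"
```

```text
the job is handed in; nothing more can be done
None
```

I handed the job in at 54 s: all three sauce cups are upright on the rack, the rack is home, the pump and start button each got a full press, and the door was eased shut; hand-in returned no verdict.

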